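# Set up a three-point bending test

### The job

Set up the bending test on the aluminium base plate: stand the round-footed support on the round pad and the square-footed support on the square pad with their ridges straight across the plate, then lay the flat bar centrally over both ridges, then stand the brass weight upright on the middle of the bar. After that stand the grey angle-shaped scale on its foot in the outline marked on the plate behind the bar, with its graduated white face towards the bar, let go of it, and then press down on its top edge with the fingertips to check that it does not rock. Leave everything set up as described, and do not disturb the solder spool and the bottle.

Things in the scene. Friction and masses are not known exactly. Their poses are not given: they have to be found in the camera images.
- base: Fixed aluminium plate, 130 (x) x 240 (y) x 10 mm, on the bench; origin centre of underside, z up, +x to its rear (away from the robot, yaw within 0.3 rad). The pads lie on it at x -25 mm, y +75 and -75 mm (which is where changes); the bar's middle goes over x -25 mm, y 0. A dark outline 48 x 52 mm round x +34 mm, y 0 marks the place of the scale's foot; a fine line marks y = 0.
- pad_round: Fixed dark steel round pad, 60 mm across, 2 mm thick, on the base plate (top 12 mm above the bench), at one end of the plate; origin at the centre of its underside.
- pad_square: Fixed dark steel square pad, 60 x 60 mm, 2 mm thick, on the base plate (top 12 mm above the bench), at the other end of the plate; origin at the centre of its underside, sides parallel to the plate's.
- support_round: Loose steel support, upright: ROUND foot 52 mm across, 10 mm thick; web 44 mm (x) x 16 mm (y), up to 43 mm; on it a 14 mm thick roller 50 mm long along x (the ridge), top at 55 mm. 0.28 kg. Origin centre of underside, z up. Grip across the web (along y). In place its x lies along the plate's x, either way round.
- support_square: Loose steel support, upright: SQUARE foot 50 x 50 mm, 10 mm thick; web 44 mm (x) x 16 mm (y), up to 45 mm; on it a ridge 50 mm long along x, 8 mm wide, top at 55 mm. 0.30 kg. Origin centre of underside, z up. Grip across the web (along y). In place its x lies along the plate's x, either way round.
- bar: Loose flat steel bar, 36 mm wide (x), 210 mm long (y), 8 mm thick, lying flat; 0.2 kg; a fine line on top marks its middle. Origin centre of underside, z up. On the supports it lies along the plate's y, its underside 67 mm above the bench; the weight's underside goes on the middle of its top face.
- weight: Loose brass cylinder weight, 40 mm across and 40 mm high, with an 18 mm knob on top (knob from 46 to 58 mm, on a 10 mm neck); 0.4 kg; stands upright. Origin at the centre of its underside, z up.
- scale: Loose grey angle piece standing on its foot, 90 mm tall, 0.22 kg. Foot 44 (x) x 50 (y) x 10 mm; upright 12 mm thick (x -16 to -4 mm), 46 mm wide (y), flat top edge at 90 mm (press there), white graduated face to -x; rib behind (x to +17 mm, 40 mm high). Origin centre of foot's underside, z up. Grip the upright across y. In place its x points along the plate's +x.
- spool: Bystander: dark solder spool, 56 mm across, 40 mm high; leave alone.
- bottle: Bystander: white bottle with a pump cap, 60 mm across, 118 mm high; leave alone.
Things that resemble listed ones, but are neither listed nor needed, are in the scene too. Leave any green look-alike of the support_square alone.

How it is judged:
By the outcome, as a careful person would: the job done as asked, in the order asked, and still so for the second after the job is handed in, with the robot touching nothing.
It also fails if it takes over 144 s, if anything falls off the work surface, if the arm or the gripper's body presses on something with over 40 N, if the wrist force passes 120 N, or if a joint passes its speed limit or range.

### The arm

A 6-joint arm with a two-finger parallel gripper is mounted at the origin on the work surface; the furniture and walls round the work are solid. World frame = base frame: x ahead of the robot, y to its left, z up, the work surface at z = 0. Lengths are in mm, angles in rad, forces in N, time in s.
With the tool pointing down it reaches from about 350 to 975 mm from the base axis. Payload 7.1 kg.
Tool frame: the origin (TCP) lies at the very end of the fingers, on their centre line; the grasp point (between the pads) lies 19 mm behind it; y points along the fingers, z is the direction in which the jaws open and shut, and the axes are right-handed (so a half turn about y gives the same grasp; the last joint's range is limited). The gripper opens to 88 mm and grips with 3 to 60 N. Pads are 20 mm wide; open, the fingers measure 115 mm over their backs; the gripper's body (75 mm by 178 mm) begins 61 mm behind the grasp point.
Start: joints at [-1.311, 0.423, 1.63, -0, 1.089, -0.019], TCP at [172.02, -600.844, 222.675] pointing down, gripper open.
Joint ranges: [-3, 3], [-0.9, 2.11], [0.09, 2.58], [-1.31, 4.45], [0.11, 2.69], [-2.54, 2.54]. Speed limits (rad/s): [2.39, 2.39, 3.01, 3.14, 3.14, 3.14].

### API

Orientations are given as a rotation vector (axis times angle).
In Python, from workcell import ctrl gives the robot as it stands.
- The arm moves only by the shell command python3 -m jog 'ROWS'. ROWS is JSON, a list of rows, each a list of 3 entries, a list of its own where there are three numbers: the opening, from 0 (shut) to 1 (fully open), then the shift along the tool's x, y, z in cm, then the turn, a rotation vector about the tool's x, y, z in rad. In form: [[claw, [dx, dy, dz], [wx, wy, wz]], ...]. A call has 1 to 8 rows; each row is the pose to reach, as a shift and turn from the pose commanded when the call began, along the tool's axes at that moment; what a row does not reach only later rows make up. A row lasts 1/10 s, in which the tool goes at most 50 mm and 8.59 degrees, less where a joint would pass 70% of its speed; a pose out of reach is approached as far as the arm can. A call with a gripper value outside its range is refused whole. The fingers move at their own pace and stop on an object; the grip force is fixed at half the most. Time passes only in rows, so rows that repeat a pose let the fingers close. It gives the time, the measured TCP pose, the force and the opening at its end, in the units of the state.
- ctrl.get_obs(): the state, without advancing time (a new reading comes with each control period).
- ctrl.get_image(name): name is "scene" or "top" or "wrist"; returns a dict with "color" (400x640x3 uint8, red, green, blue), "z_map" (400x640 float32, mm along the optical axis (not along the pixel's ray), 0 where there is no reading), "fx", "fy", "cx", "cy" (pixels), "dist_coeffs" ([k1, k2, p1, p2, k3] as OpenCV has them; the pictures are not rectified), "pose" (4x4, takes a point from camera to world coordinates). Camera axes: x right, y down, z forward; pixel columns grow to the right and rows downward; lengths in mm; the calibration is good to about 2 mm. A picture is of the moment at which its call begins.
- ctrl.close_job(): hands the job in, once; it reports no verdict.
The state is a dict: "t": time; "qpos": joint angles; "qvel": joint speeds; "joint_torque": joint torques, N m; "ee_pos": TCP position; "orientation": TCP orientation; "ft_force": force on the tool from outside, world axes, zero at the start; "moment": the same for the moment, N m; "width": finger opening in mm.
Only numpy, scipy, OpenCV 4.12 (cv2) and the standard library are available. Lean on these libraries where they do the work, as an engineer would, in place of code of your own. Each camera call takes 0.05 s, during which the arm holds its last target.

## Working session

There is one attempt and no reset: what is moved stays moved. The work goes in short steps, Python scripts to look and compute and a shell command to move; the robot and the scene stay as the last step left them, time stands still between calls to the robot, and variables do not carry over. Pictures are saved under pics/ and viewed, and the job is handed in when it is done.

```bash
ls; mkdir -p pics; cat > h.py <<'E'
import numpy as np, cv2
from workcell import ctrl
from scipy.spatial.transform import Rotation as R
def snap(n,f):
    im=ctrl.get_image(n); cv2.imwrite('pics/'+f,im['color'][:,:,::-1]); np.savez('pics/'+f[:-4]+'.npz',**im); return im
def load(f):
    return dict(np.load('pics/'+f+'.npz'))
def K(im): return np.array([[im['fx'],0,im['cx']],[0,im['fy'],im['cy']],[0,0,1]],float)
def ray(im,uv):
    uv=np.array(uv,float).reshape(-1,1,2)
    p=cv2.undistortPoints(uv,K(im),np.array(im['dist_coeffs'],float)).reshape(-1,2)
    d=np.c_[p,np.ones(len(p))]@im['pose'][:3,:3].T
    return im['pose'][:3,3],d
def onplane(im,uv,z):
    o,d=ray(im,uv); return o+d*((z-o[2])/d[:,2])[:,None]
def cloud(im):
    h,w=im['z_map'].shape
    v,u=np.mgrid[:h,:w]; 
    p=cv2.undistortPoints(np.c_[u.ravel(),v.ravel()].astype(float).reshape(-1,1,2),K(im),np.array(im['dist_coeffs'],float)).reshape(-1,2)
    z=im['z_map'].ravel()
    P=np.c_[p*z[:,None],z]@im['pose'][:3,:3].T+im['pose'][:3,3]
    P[z==0]=np.nan
    return P.reshape(h,w,3)
E
python3 - <<'E'
from h import *
for n in ['scene','top','wrist']:
    im=snap(n,n+'0.png'); print(n,im['fx'],im['pose'].round(3).tolist(),im['dist_coeffs'])
o=ctrl.get_obs(); print(o)
E
```

```text
pics
scene 506.3260985149281 [[0.999, -0.033, 0.013, 580.648], [-0.029, -0.56, 0.828, -1403.497], [-0.02, -0.828, -0.56, 997.673], [0.0, 0.0, 0.0, 1.0]] [-0.16263294  0.          0.          0.          0.        ]
top 478.2134849341217 [[0.078, -0.976, 0.202, 338.563], [-0.997, -0.077, 0.011, -25.791], [0.005, -0.202, -0.979, 1307.415], [0.0, 0.0, 0.0, 1.0]] [-0.03537787  0.          0.          0.          0.        ]
wrist 293.86196694021976 [[0.275, -0.922, -0.274, 246.678], [-0.962, -0.264, -0.076, -580.217], [-0.002, 0.285, -0.959, 384.212], [0.0, 0.0, 0.0, 1.0]] [-0.00961906  0.          0.          0.          0.        ]
{'t': 0.15, 'qpos': array([-1.31100189e+00,  4.23708651e-01,  1.63049702e+00,  2.85792012e-05,
        1.08862026e+00, -1.90487300e-02]), 'qvel': array([-0.00069211, -0.00127451, -0.00307483, -0.00217135, -0.00013924,
        0.001167  ]), 'joint_torque': array([-2.74338081e-04, -5.44982529e+01, -2.73919219e+01,  6.44123275e-02,
        2.04007456e-02, -7.65546201e-05]), 'ee_pos': array([ 171.9179321 , -600.43550916,  222.06005819]), 'orientation': array([-0.29090084,  2.07341396, -2.07084573]), 'ft_force': array([-0.3970757 ,  0.42316821,  0.29400523]), 'moment': array([0.01684319, 0.01482159, 0.02043745]), 'width': 87.8543767893202}
```

View pics/scene0.png

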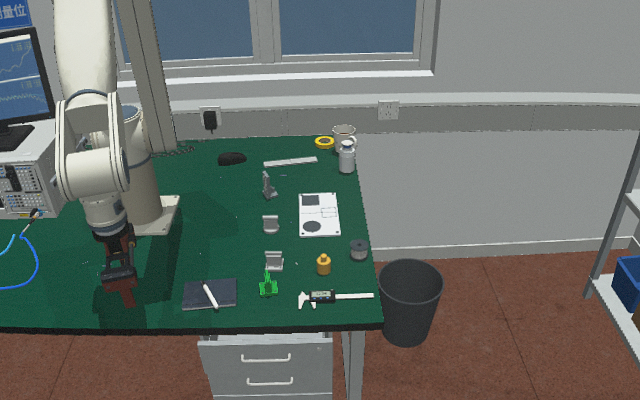

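View pics/top0.png

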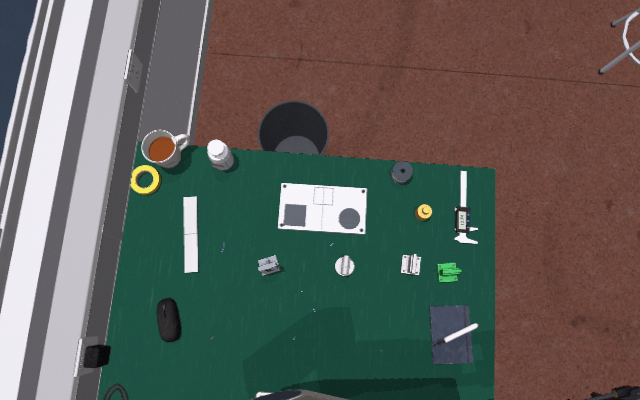

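View pics/wrist0.png

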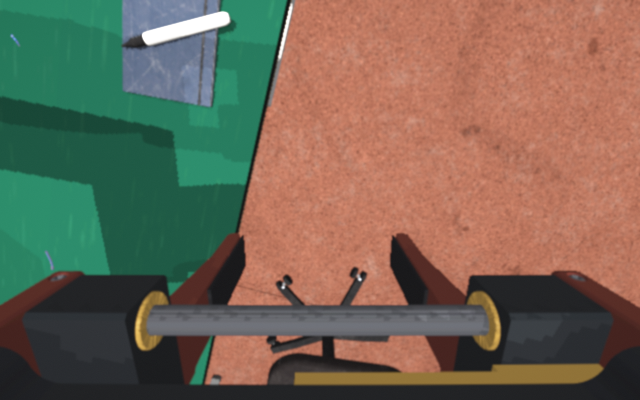

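Scene view: plate at about (320,214), supports at (271,224) and (274,261), scale (268,186), weight (323,264), bar (290,162). In the top view the plate is at (322,208), with the square pad left (+y) and the round pad right (−y). The supports are at (345,266) and (411,265), the green look-alike at (448,271), the scale at (268,265), the bar at (190,234) and the weight at (425,212). Next I measure.

```bash
python3 - <<'E'
from h import *
im=load('top0'); c=im['color'][:,:,::-1]
a=cv2.resize(c[240:290,245:465],None,fx=3.6,fy=3.6,interpolation=cv2.INTER_CUBIC)
b=cv2.resize(c[175:240,265:445],None,fx=4.4,fy=4.4,interpolation=cv2.INTER_CUBIC)
w=max(a.shape[1],b.shape[1])
pad=lambda x:np.pad(x,((0,0),(0,w-x.shape[1]),(0,0)))
cv2.imwrite('pics/topz.png',np.vstack([pad(b),pad(a)]))
P=cloud(im)
for n,(u,v) in dict(plate=(340,190),padr=(349,217),pads=(295,215),bench=(380,300),bar=(190,234),weight=(425,212),spool=(402,172),bottle=(216,148),green=(448,271),rs=(345,266),ss=(411,265),scale=(268,265)).items():
    q=P[v-2:v+3,u-2:u+3]; print(n,P[v,u].round(1), 'zmax',np.nanmax(q[:,:,2]).round(1))
g=cv2.cvtColor(c,cv2.COLOR_BGR2HSV)
E
```

```text
plate [658.2 -70.   10.6] zmax 15.0
padr [583.5 -99.9  11.8] zmax 17.6
pads [576.6  48.7  15.9] zmax 19.0
bench [ 3.657e+02 -1.985e+02 -3.000e-01] zmax 3.2
bar [502.2 331.2  10.7] zmax 13.8
weight [ 603.8 -298.4   59.9] zmax 62.2
spool [ 726.  -241.8    3.9] zmax 45.2
bottle [718.9 263.9 117.6] zmax 121.0
green [ 452.2 -364.5   56.7] zmax 57.4
rs [445.  -95.6  51.6] zmax 57.8
ss [ 461.4 -269.1   47. ] zmax 58.1
scale [428.9 101.2  92.2] zmax 95.6
```

View pics/topz.png

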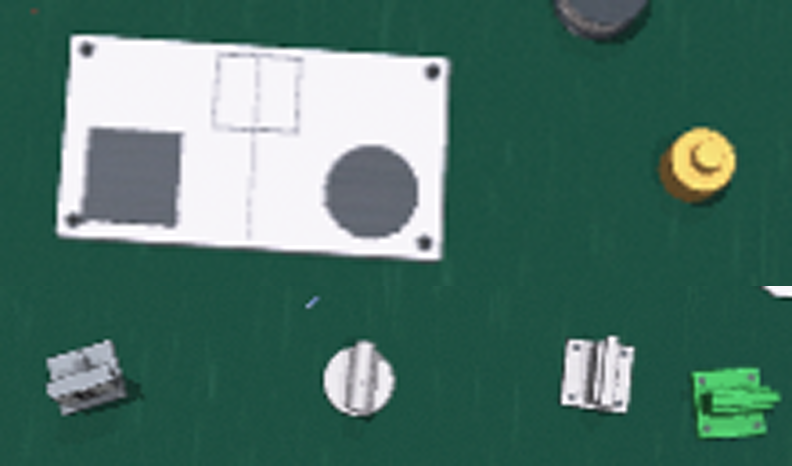

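The zoom shows the white plate, with its outline and centre line near top (323,196), the dark square pad at about (295,215) and the round pad at about (349,218). The round-footed support is third from the right of the row and the square-footed one second, next to the green one. Now the metric positions.

```bash
python3 - <<'E'
from h import *
im=load('top0'); c=im['color'][:,:,::-1]
hsv=cv2.cvtColor(c,cv2.COLOR_BGR2HSV)
def comps(mask,z,roi,name,minA=60):
    m=np.zeros_like(mask); x0,y0,x1,y1=roi; m[y0:y1,x0:x1]=mask[y0:y1,x0:x1]
    cs,_=cv2.findContours(m,cv2.RETR_EXTERNAL,cv2.CHAIN_APPROX_NONE)
    for k in cs:
        if cv2.contourArea(k)<minA: continue
        W=onplane(im,k.reshape(-1,2),z)[:,:2]
        r=cv2.minAreaRect(W.astype(np.float32)); (ce,ra)=cv2.minEnclosingCircle(W.astype(np.float32))
        print(name,'rect',np.round(r[0],1),np.round(r[1],1),round(r[2],1),'circ',np.round(ce,1),round(ra,1),'A',cv2.contourArea(k))
white=((hsv[:,:,1]<60)&(hsv[:,:,2]>120)).astype(np.uint8)
dark=((hsv[:,:,1]<90)&(hsv[:,:,2]<130)).astype(np.uint8)
comps(white,10,(265,175,380,242),'plate')
comps(dark,12,(282,200,310,230),'padsq'); comps(dark,12,(335,203,363,232),'padr')
comps(white,8,(170,185,210,280),'bar')
comps(white,10,(330,250,360,282),'rs'); comps(white,10,(395,250,426,282),'ss')
yel=((hsv[:,:,0]>12)&(hsv[:,:,0]<35)&(hsv[:,:,1]>110)).astype(np.uint8)
comps(yel,40,(410,195,440,230),'weight')
comps(white,10,(250,245,285,285),'scale')
P=cloud(im)
def hi(roi,z0,z1,n):
    x0,y0,x1,y1=roi; q=P[y0:y1,x0:x1].reshape(-1,3); q=q[(q[:,2]>z0)&(q[:,2]<z1)]
    if len(q)<4: print(n,len(q));return
    r=cv2.minAreaRect(q[:,:2].astype(np.float32)); d=np.linalg.svd(q[:,:2]-q[:,:2].mean(0))[2][0]
    print(n,len(q),q.mean(0).round(1),'rect',np.round(r[0],1),np.round(r[1],1),'dir',np.degrees(np.arctan2(d[1],d[0])).round(1))
hi((330,250,360,282),48,65,'rs ridge');hi((395,250,426,282),48,65,'ss ridge');hi((250,245,285,285),80,100,'scale top');hi((250,245,285,285),30,48,'scale rib');hi((410,195,440,230),50,65,'knob');hi((410,195,440,230),35,44,'wtop')
E
```

```text
plate rect [604.1 -25. ] [130.1 241.7] 0.8 circ [604.1 -25.3] 135.9 A 3885.0
padsq rect [576.5  51.9] [60.4 59.8] 89.6 circ [575.8  52.8] 41.2 A 382.5
padr rect [ 579.4 -100.1] [53.2 55.2] 4.5 circ [ 579.5 -100.3] 28.8 A 297.5
bar rect [504. 332.] [210.5  38. ] 8.8 circ [504.2 332. ] 106.0 A 966.0
rs rect [449.2 -95.8] [49.4 51.8] 48.9 circ [450.9 -95.3] 27.8 A 278.5
ss rect [ 469.2 -274.8] [50.4 54.6] 87.3 circ [ 466.3 -274.9] 33.4 A 258.5
weight rect [ 607.4 -296.9] [38.7 46.4] 30.8 circ [ 607.3 -297.5] 23.9 A 187.0
scale rect [440.4 112.7] [30.4 56.1] 21.3 circ [441.1 112.9] 29.6 A 184.5
rs ridge 101 [448.1 -94.7  53.9] rect [448.6 -95. ] [14.2 49.9] dir 179.4
ss ridge 71 [ 467.4 -274.    53.7] rect [ 466.7 -274.6] [12.6 48.8] dir 176.3
scale top 93 [425.5 105.3  89.6] rect [425.7 105.3] [12.5 45.7] dir -67.9
scale rib 22 [428.5 106.2  38.1] rect [432.2 106.9] [26.1 43.3] dir 160.7
knob 36 [ 610.4 -300.1   57.7] rect [ 611.3 -300.2] [14.9 16.4] dir 151.3
wtop 126 [ 609.8 -299.    39.7] rect [ 610.7 -300.3] [38.6 38.9] dir -103.0
```

```bash
cat >> h.py <<'E'
def plan(xyz,yaw,verbose=True):
    """yaw deg: direction of tool z (jaw axis) in world xy, mod 180; tool pointing straight down. prints shift(cm)/turn from measured pose"""
    o=ctrl.get_obs(); Rc=R.from_rotvec(o['orientation']).as_matrix()
    best=None
    for a in (yaw,yaw+180):
        z=np.array([np.cos(np.radians(a)),np.sin(np.radians(a)),0]); y=np.array([0,0,-1.]); x=np.cross(y,z)
        Rt=np.c_[x,y,z]; w=R.from_matrix(Rc.T@Rt).as_rotvec()
        if best is None or np.linalg.norm(w)<np.linalg.norm(best): best=w
    s=Rc.T@(np.array(xyz,float)-o['ee_pos'])/10
    print('t %.2f'%o['t'],'pos',o['ee_pos'].round(1),'F',o['ft_force'].round(1),'w %.1f'%o['width'],'q6 %.2f'%o['qpos'][5],'| shift cm',s.round(2).tolist(),'turn',best.round(3).tolist(),'zaxis',np.degrees(np.arctan2(Rc[1,2],Rc[0,2])).round(2))
E
python3 - <<'E'
from h import *
o=ctrl.get_obs();print(R.from_rotvec(o['orientation']).as_matrix().round(3))
plan([448.5,-95,200],90)
im=load('wrist0');Rc=R.from_rotvec(o['orientation']).as_matrix()
print('cam in tool',(Rc.T@(im['pose'][:3,3]-o['ee_pos'])).round(1), (Rc.T@im['pose'][:3,:3]).round(3))
im=load('top0');hsv=cv2.cvtColor(im['color'][:,:,::-1].copy(),cv2.COLOR_BGR2HSV)
w=((hsv[:,:,1]<60)&(hsv[:,:,2]>120)).astype(np.uint8)
for n,(x0,y0,x1,y1),z in(('bar',(170,185,210,280),8),('plate',(265,175,380,242),10)):
    m=np.zeros_like(w);m[y0:y1,x0:x1]=w[y0:y1,x0:x1];k=max(cv2.findContours(m,0,1)[0],key=cv2.contourArea)
    print(n,cv2.boxPoints(cv2.minAreaRect(onplane(im,k.reshape(-1,2),z)[:,:2].astype(np.float32))).round(1).tolist())
E
```

```text
[[-0.961 -0.     0.275]
 [-0.275  0.001 -0.961]
 [-0.    -1.    -0.001]]
t 0.15 pos [ 171.9 -600.4  222.1] F [-0.4  0.4  0.3] w 87.9 q6 -0.02 | shift cm [-40.5, 2.26, -40.98] turn [0.001, 0.279, 0.0] zaxis -74.02
cam in tool [ -77.4 -162.1    0.9] [[ 0.001  0.959  0.285]
 [ 0.001 -0.285  0.959]
 [ 1.    -0.    -0.001]]
bar [[397.1000061035156, 334.6000061035156], [402.8999938964844, 297.0], [610.9000244140625, 329.3999938964844], [605.0999755859375, 366.8999938964844]]
plate [[537.2999877929688, 94.9000015258789], [540.7999877929688, -146.8000030517578], [670.9000244140625, -144.89999389648438], [667.4000244140625, 96.80000305175781]]
```

```bash
python3 -m jog '[[1,[-40.5,2.2,-41],[0,0.279,0]],[1,[-40.5,2.2,-41],[0,0.279,0]],[1,[-40.5,2.2,-41],[0,0.279,0]],[1,[-40.5,2.2,-41],[0,0.279,0]],[1,[-40.5,2.2,-41],[0,0.279,0]],[1,[-40.5,2.2,-41],[0,0.279,0]],[1,[-40.5,2.2,-41],[0,0.279,0]],[1,[-40.5,2.2,-41],[0,0.279,0]]]'; python3 -c "
from h import *
plan([448.5,-95,200],90)"
```

```text
t: 0.95
ee_pos: [364.3, -248.3, 207.4]
orientation: [-0.001, -2.221, 2.221]
ft_force: [0.1, -0.1, -0.0]
width: 87.9
t 0.95 pos [ 364.3 -248.3  207.4] F [ 0.1 -0.1 -0. ] w 87.9 q6 0.95 | shift cm [-8.41, 0.74, -15.34] turn [-0.0, -0.001, -0.0] zaxis -90.04
```

```bash
python3 -m jog '[[1,[-8.4,0.7,-15.3],[0,0,0]],[1,[-8.4,0.7,-15.3],[0,0,0]],[1,[-8.4,0.7,-15.3],[0,0,0]],[1,[-8.4,0.7,-15.3],[0,0,0]],[1,[-8.4,0.7,-15.3],[0,0,0]],[1,[-8.4,0.7,-15.3],[0,0,0]]]'; python3 -c "
from h import *
plan([448.5,-95,200],90); snap('wrist','w1.png')"
```

```text
t: 1.55
ee_pos: [447.6, -96.9, 200.2]
orientation: [-0.003, 2.221, -2.221]
ft_force: [-0.3, -0.2, -0.8]
width: 87.9
t 1.55 pos [447.6 -96.9 200.2] F [-0.3 -0.2 -0.8] w 87.9 q6 1.33 | shift cm [-0.09, 0.02, -0.19] turn [-0.0, 0.002, 0.001] zaxis -89.91
```

View pics/w1.png

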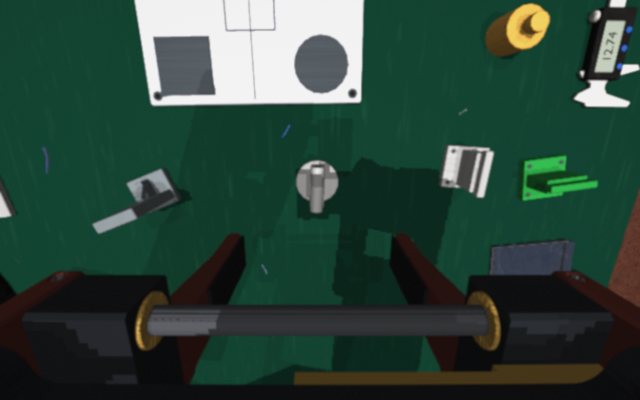

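The wrist view shows the plate at the top with its pads at (185,66) and (322,63), the outline at (250,15), the round support at (317,182), the square one at (467,170) and the scale at (145,200) with its rib towards +x. I refine the positions with this view.

```bash
python3 - <<'E'
from h import *
im=load('w1'); c=im['color'][:,:,::-1].copy()
hsv=cv2.cvtColor(c,cv2.COLOR_BGR2HSV)
def comp(mask,z,roi,name):
    m=np.zeros_like(mask); x0,y0,x1,y1=roi; m[y0:y1,x0:x1]=mask[y0:y1,x0:x1]
    k=max(cv2.findContours(m,0,1)[0],key=cv2.contourArea)
    W=onplane(im,k.reshape(-1,2),z)[:,:2].astype(np.float32)
    r=cv2.minAreaRect(W); e=cv2.fitEllipse(W)
    print(name,'rect',np.round(r[0],1),np.round(r[1],1),round(r[2],1),'ell',np.round(e[0],1),np.round(e[1],1))
    print(cv2.boxPoints(r).round(1).tolist())
dark=((hsv[:,:,1]<90)&(hsv[:,:,2]<140)).astype(np.uint8)
white=((hsv[:,:,1]<60)&(hsv[:,:,2]>150)).astype(np.uint8)
comp(dark,12,(150,30,220,96),'sq'); comp(dark,12,(285,25,349,98),'r')
P=cloud(im)
def hi(roi,z0,z1,n):
    x0,y0,x1,y1=roi; q=P[y0:y1,x0:x1].reshape(-1,3); q=q[(q[:,2]>z0)&(q[:,2]<z1)]
    r=cv2.minAreaRect(q[:,:2].astype(np.float32)); d=np.linalg.svd(q[:,:2]-q[:,:2].mean(0))[2][0]
    print(n,len(q),q.mean(0).round(1),'rect',np.round(r[0],1),np.round(r[1],1),'dir',np.degrees(np.arctan2(d[1],d[0])).round(1))
hi((290,150,345,220),50,62,'rs ridge');hi((290,150,345,220),7,14,'rs foot');hi((430,135,505,205),50,62,'ss ridge');hi((430,135,505,205),6,14,'ss foot');hi((85,160,190,240),80,100,'scale top')
print(onplane(im,[(152,102),(362,102),(225,30),(273,29),(255,97),(248,0)],10).round(1))
E
```

```text
sq rect [576.6  52. ] [68.5 58.6] 89.8 ell [576.   49.7] [68.  72.6]
[[547.2000122070312, 17.799999237060547], [605.7999877929688, 17.700000762939453], [606.0, 86.0999984741211], [547.2999877929688, 86.30000305175781]]
r rect [ 579.1 -101.4] [57.1 56.7] 46.6 ell [ 578.9 -101.4] [56.4 56.7]
[[538.9000244140625, -102.69999694824219], [580.0999755859375, -141.60000610351562], [619.2999877929688, -100.0999984741211], [578.0999755859375, -61.20000076293945]]
rs ridge 543 [448.8 -97.1  53.7] rect [448.2 -97.4] [13.  50.7] dir 178.6
rs foot 829 [449.7 -96.9  10.2] rect [448.8 -96.7] [49.7 50.5] dir -90.6
ss ridge 445 [ 466.4 -274.6   54.2] rect [ 465.8 -275.5] [ 9.1 49.7] dir 176.4
ss foot 775 [ 468.8 -262.9   10. ] rect [ 465.6 -275.5] [49.4 50.2] dir 160.7
scale top 620 [426.6 100.5  89.5] rect [425.4 103. ] [12.1 47.7] dir -68.6
[[ 539.9   90.8   10. ]
 [ 539.9 -148.5   10. ]
 [ 612.9    1.1   10. ]
 [ 613.8  -50.3   10. ]
 [ 545.1  -27.1   10. ]
 [ 640.8  -25.3   10. ]]
```

```bash
python3 -c "
from h import *
plan([448.6,-97,15],-91)"; sleep 0; 
```

```text
t 1.60 pos [447.3 -97.5 200.3] F [0.5 0.5 0. ] w 88.0 q6 1.33 | shift cm [-0.14, 18.53, -0.06] turn [-0.0, 0.018, 0.001] zaxis -90.0
```

```bash
python3 -m jog '[[1,[-0.14,5,-0.05],[0,0.018,0]],[1,[-0.14,10,-0.05],[0,0.018,0]],[1,[-0.14,14.5,-0.05],[0,0.018,0]],[1,[-0.14,17,-0.05],[0,0.018,0]],[1,[-0.14,18.5,-0.05],[0,0.018,0]],[1,[-0.14,18.5,-0.05],[0,0.018,0]],[0,[-0.14,18.5,-0.05],[0,0.018,0]],[0,[-0.14,18.5,-0.05],[0,0.018,0]]]'; python3 -m jog '[[0,[0,0,0],[0,0,0]],[0,[0,0,0],[0,0,0]],[0,[0,0,0],[0,0,0]],[0,[0,0,0],[0,0,0]]]'; python3 -c "
from h import *
plan([448.6,-97,15],-91)"; 
```

```text
t: 2.4
ee_pos: [449.8, -97.5, 16.4]
orientation: [-0.023, -2.212, 2.213]
ft_force: [0.1, -0.4, 0.5]
width: 75.3
t: 2.8
ee_pos: [449.4, -96.6, 15.7]
orientation: [-0.021, -2.213, 2.213]
ft_force: [-1.1, 0.9, -0.1]
width: 43.6
t 2.80 pos [449.4 -96.6  15.7] F [-1.1  0.9 -0.1] w 43.6 q6 1.35 | shift cm [0.08, 0.07, 0.04] turn [-0.0, -0.001, -0.001] zaxis -91.03
```

```bash
python3 -m jog '[[0,[0,0,0],[0,0,0]],[0,[0,0,0],[0,0,0]],[0,[0,0,0],[0,0,0]],[0,[0,0,0],[0,0,0]],[0,[0,-2,0],[0,0,0]],[0,[0,-6,0],[0,0,0]],[0,[0,-6,0],[0,0,0]],[0,[0,-6,0],[0,0,0]]]'; python3 -c "
from h import *
plan([579.3,-101,76],-89); snap('wrist','w2.png')"
```

```text
t: 3.6
ee_pos: [449.6, -96.7, 75.8]
orientation: [-0.022, -2.213, 2.213]
ft_force: [-0.4, 0.5, -3.3]
width: 15.9
t 3.60 pos [449.6 -96.7  75.8] F [-0.4  0.5 -3.3] w 15.9 q6 1.35 | shift cm [-12.98, -0.0, 0.19] turn [-0.0, -0.036, -0.002] zaxis -91.04
```

View pics/w2.png

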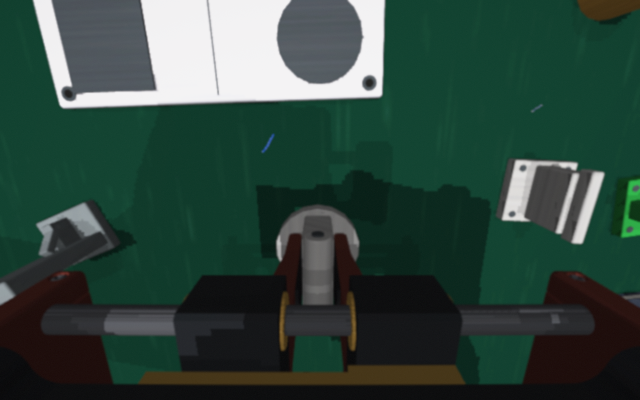

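The support is held (width 15.9), with its foot at about (317,240). The pad is at (319,37) and the plate's front edge runs from (62,104) to (382,97). I measure pad and foot in this view.

```bash
cat >> h.py <<'E'
def blob(im,lo,hi,roi,z,name,rect=True):
    hsv=cv2.cvtColor(im['color'][:,:,::-1].copy(),cv2.COLOR_BGR2HSV)
    m=cv2.inRange(hsv,np.array(lo),np.array(hi)); mm=np.zeros_like(m); x0,y0,x1,y1=roi; mm[y0:y1,x0:x1]=m[y0:y1,x0:x1]
    k=max(cv2.findContours(mm,0,1)[0],key=cv2.contourArea)
    W=onplane(im,k.reshape(-1,2),z)[:,:2].astype(np.float32)
    r=cv2.minAreaRect(W); e=cv2.fitEllipse(W)
    print(name,'px',cv2.boundingRect(k),'rect',np.round(r[0],1),np.round(r[1],1),round(r[2],1),'ell',np.round(e[0],1),np.round(e[1],1)); return W
def cl(P,roi,z0,z1,n):
    x0,y0,x1,y1=roi; q=P[y0:y1,x0:x1].reshape(-1,3); q=q[(q[:,2]>z0)&(q[:,2]<z1)]
    r=cv2.minAreaRect(q[:,:2].astype(np.float32)); d=np.linalg.svd(q[:,:2]-q[:,:2].mean(0),full_matrices=False)[2][0]
    print(n,len(q),q.mean(0).round(1),'rect',np.round(r[0],1),np.round(r[1],1),round(r[2],1),'dir',np.degrees(np.arctan2(d[1],d[0])).round(1)); return q
DARK=((0,0,0),(179,100,140)); WHITE=((0,0,150),(179,60,255))
E
python3 - <<'E'
from h import *
im=load('w2')
blob(im,*DARK,(260,0,366,90),12,'rpad')
W=blob(im,*WHITE,(20,0,400,110),10,'plate')
P=cloud(im)
cl(P,(270,200,365,270),67,73,'foot top'); cl(P,(290,200,345,330),105,120,'ridge')
# line y=0 and front edge
print(onplane(im,[(208,3),(217,94),(62,105),(382,97)],10).round(1))
E
```

```text
rpad px (277, 0, 86, 83) rect [ 576.  -101.5] [58.7 51.2] 88.9 ell [ 577.5 -101.4] [53.9 58.8]
plate px (33, 0, 352, 108) rect [569.5 -26.5] [240.8  69.5] 88.7 ell [570.8 -22.3] [ 73.  272.1]
foot top 1446 [461.1 -98.   70.5] rect [456.7 -97.7] [34.6 50.9] 0.0 dir -90.9
ridge 2628 [457.6 -97.8 113.1] rect [453.7 -97.5] [26.9 41.4] 87.9 dir 178.9
[[ 602.1  -26.5   10. ]
 [ 543.9  -26.1   10. ]
 [ 538.8   90.4   10. ]
 [ 539.5 -146.8   10. ]]
```

```bash
python3 -m jog '[[0,[-4.5,-4,0],[0,-0.03,0]],[0,[-9,-4,0.2],[0,-0.03,0]],[0,[-13,-4,0.2],[0,-0.03,0]],[0,[-13,-4,0.2],[0,-0.03,0]],[0,[-13,-4,0.2],[0,-0.03,0]],[0,[-13,-4,0.2],[0,-0.03,0]]]'; python3 - <<'E'
from h import *
plan([580.1,-100.3,80],-89.5); snap('wrist','w3.png'); snap('top','t3.png')
E
```

```text
t: 4.25
ee_pos: [576.7, -100.7, 113.4]
orientation: [-0.018, 2.219, -2.217]
ft_force: [-1.0, 0.0, -2.8]
width: 16.4
t 4.25 pos [ 576.7 -100.7  113.4] F [-1.   0.  -2.8] w 16.4 q6 1.37 | shift cm [-0.36, 3.34, -0.03] turn [0.001, 0.003, 0.005] zaxis -89.33
```

View pics/w3.png

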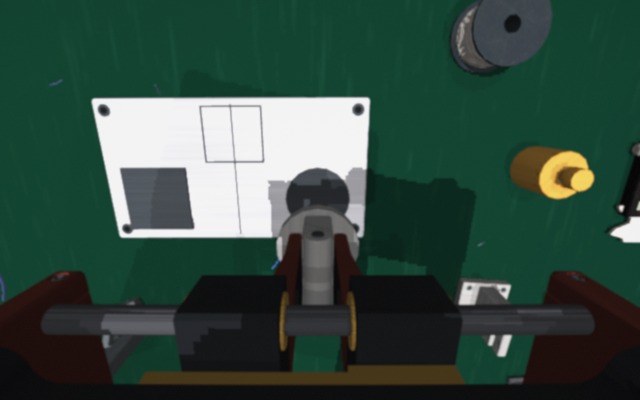

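The whole plate is visible now: corners at about (94,98), (369,98), (365,237) and (121,237), the outline at (232,134) and the held support over the round pad at (318,230). I fit the plate frame from its edges and pads.

```bash
python3 - <<'E'
from h import *
im=load('w3'); g=cv2.GaussianBlur(cv2.cvtColor(im['color'],cv2.COLOR_RGB2GRAY),(0,0),.7).astype(float)
def edge(p0,p1,n=40,h=6):
    """refine points along line p0-p1 by max gradient along normal, fit world line on z=10"""
    p0,p1=np.array(p0,float),np.array(p1,float); t=(p1-p0)/np.linalg.norm(p1-p0); nn=np.array([-t[1],t[0]]); out=[]
    s=np.arange(-h,h+.01,.25)
    for a in np.linspace(.08,.92,n):
        c=p0+a*(p1-p0); q=c+s[:,None]*nn
        v=cv2.remap(g.astype(np.float32),q[:,0].astype(np.float32)[None],q[:,1].astype(np.float32)[None],cv2.INTER_LINEAR)[0]
        out.append(c+nn*s[np.argmax(abs(np.gradient(v)))])
    W=onplane(im,out,10)[:,:2]; l=cv2.fitLine(W.astype(np.float32),cv2.DIST_HUBER,0,.5,.01).ravel()
    return l
L=dict(back=edge((94,98),(369,98)),left=edge((94,98),(121,237)),front=edge((121,237),(265,237)),right=edge((369,98),(366,200)))
for k,l in L.items(): print(k,l.round(3),np.degrees(np.arctan2(l[1],l[0])).round(2))
def X(a,b):
    a,b=L[a],L[b]; s=np.linalg.solve(np.c_[a[:2],-b[:2]],b[2:]-a[2:]); return a[2:]+s[0]*a[:2]
C=[X('back','left'),X('back','right'),X('front','right'),X('front','left')]
print(np.round(C,1).tolist(),np.mean(C,0).round(2),[np.linalg.norm(C[i]-C[(i+1)%4]).round(1) for i in range(4)])
blob(im,*DARK,(118,160,196,226),12,'sq')
blob(im,*DARK,(195,100,268,166),10,'outline')
blob(im,*DARK,(285,160,352,210),12,'rp')
P=cloud(im); q=cl(P,(270,200,365,270),104,112,'foot')
t=load('t3')
blob(t,*DARK,(282,200,310,230),12,'top sq'); 
E
```

```text
back [ 1.40000e-02 -1.00000e+00  6.68486e+02 -3.46450e+01] -89.18
left [1.00000e+00 1.30000e-02 6.17275e+02 9.36690e+01] 0.77
front [ 1.30000e-02 -1.00000e+00  5.38143e+02  1.98090e+01] -89.26
right [ 1.00000e+00  1.30000e-02  6.25098e+02 -1.45432e+02] 0.72
[[666.5999755859375, 94.30000305175781], [670.0999755859375, -144.89999389648438], [540.2999877929688, -146.5], [537.2000122070312, 92.5999984741211]] [603.55 -26.11] [np.float32(239.2), np.float32(129.8), np.float32(239.1), np.float32(129.5)]
sq px (121, 168, 73, 58) rect [579.1  51.4] [55.4 67.1] 0.7 ell [578.2  49.2] [65.3 72.6]Traceback (most recent call last):
  File "<stdin>", line 20, in <module>
  File "h.py", line 39, in blob
    r=cv2.minAreaRect(W); e=cv2.fitEllipse(W)
                            ~~~~~~~~~~~~~~^^^
cv2.error: OpenCV(4.12.0) /io/opencv/modules/imgproc/src/shapedescr.cpp:361: error: (-201:Incorrect size of input array) There should be at least 5 points to fit the ellipse in function 'fitEllipseNoDirect'
```

```bash
python3 - <<'E'
from h import *
from scipy.optimize import least_squares
im=load('w3'); P=cloud(im); o=ctrl.get_obs(); print(o['ee_pos'])
q=P[195:275,265:370].reshape(-1,3); print(np.histogram(q[:,2],bins=[0,14,20,80,95,100,104,108,112,120,140,160]))
z=o['ee_pos'][2]-15+10
# foot edge pixels: boundary of depth mask
m=((P[:,:,2]>z-6)&(P[:,:,2]<z+5)).astype(np.uint8); mm=np.zeros_like(m); mm[195:262,265:372]=m[195:262,265:372]
k=max(cv2.findContours(mm,0,1)[0],key=cv2.contourArea).reshape(-1,2)
W=onplane(im,k,z)[:,:2]
f=lambda p:np.hypot(W[:,0]-p[0],W[:,1]-p[1])-26
s=W[:,0]>W[:,0].mean()
r=least_squares(lambda p:f(p)[s],[577,-101],loss='soft_l1',f_scale=.5); print('foot',r.x.round(2), np.abs(r.fun).mean())
E
```

```text
[ 577.23098465 -100.83460311  114.29353965]
(array([2927,    2,    0,    0,   27,  123,  690,  795,  240,  773, 2274]), array([  0,  14,  20,  80,  95, 100, 104, 108, 112, 120, 140, 160]))
foot [ 575.41 -101.65] 2.749272422369579
```

```bash
python3 -c "
from h import *
plan([581,-100.4,28],-89.25)"
```

```text
t 4.35 pos [ 577.2 -100.8  114.3] F [-0.6 -0.1 -2.1] w 16.1 q6 1.37 | shift cm [-0.4, 8.63, -0.03] turn [0.001, -0.002, 0.003] zaxis -89.34
```

```bash
python3 -m jog '[[0,[-0.2,4,0],[0,0,0]],[0,[-0.2,6,0],[0,0,0]],[0,[-0.2,7.4,0],[0,0,0]],[0,[-0.2,7.4,0],[0,0,0]],[0,[-0.2,7.4,0],[0,0,0]],[0,[-0.2,7.4,0],[0,0,0]]]';python3 -c "
from h import *
plan([581,-100.4,28],-89.25)"
```

```text
t: 4.95
ee_pos: [582.0, -101.2, 42.6]
orientation: [-0.011, 2.214, -2.215]
ft_force: [0.3, 0.5, -3.3]
width: 16.0
t 4.95 pos [ 582.  -101.2   42.6] F [ 0.3  0.5 -3.3] w 16.0 q6 1.37 | shift cm [0.1, 1.46, -0.08] turn [-0.0, -0.001, -0.002] zaxis -89.33
```

```bash
python3 -m jog '[[0,[0.1,0.8,-0.08],[0,0,0]],[0,[0.1,1.3,-0.08],[0,0,0]],[0,[0.1,1.4,-0.08],[0,0,0]],[0,[0.1,1.4,-0.08],[0,0,0]]]';python3 -c "
from h import *
plan([581,-100.4,28],-89.25)"
```

```text
t: 5.35
ee_pos: [580.0, -100.2, 27.4]
orientation: [-0.014, 2.216, -2.216]
ft_force: [-0.7, -0.2, -1.5]
width: 16.2
t 5.35 pos [ 580.  -100.2   27.4] F [-0.7 -0.2 -1.5] w 16.2 q6 1.37 | shift cm [-0.1, -0.06, 0.02] turn [0.0, -0.001, 0.0] zaxis -89.32
```

```bash
python3 -m jog '[[0,[0,0,0],[0,0,0]],[0.3,[0,0,0],[0,0,0]],[0.5,[0,0,0],[0,0,0]],[0.5,[0,0,0],[0,0,0]],[0.8,[0,-0.5,0],[0,0,0]],[1,[0,-5,0],[0,0,0]],[1,[0,-10,0],[0,0,0]],[1,[0,-10,0],[0,0,0]]]';python3 - <<'E'
from h import *
plan([466,-274,150],-94.5); snap('wrist','w4.png');plan([466,-274,150],-94.5)
E
```

```text
t: 6.15
ee_pos: [584.6, -101.1, 134.1]
orientation: [-0.001, 2.207, -2.212]
ft_force: [0.3, -0.3, 0.9]
width: 68.6
t 6.15 pos [ 584.6 -101.1  134.1] F [ 0.3 -0.3  0.9] w 68.6 q6 1.37 | shift cm [12.04, -1.69, 17.15] turn [-0.002, 0.09, -0.011] zaxis -89.33
t 6.20 pos [ 582.8 -100.8  131.3] F [ 0.1 -0.1 -0.5] w 72.2 q6 1.37 | shift cm [11.87, -1.93, 17.19] turn [-0.001, 0.09, -0.007] zaxis -89.32
```

View pics/w4.png

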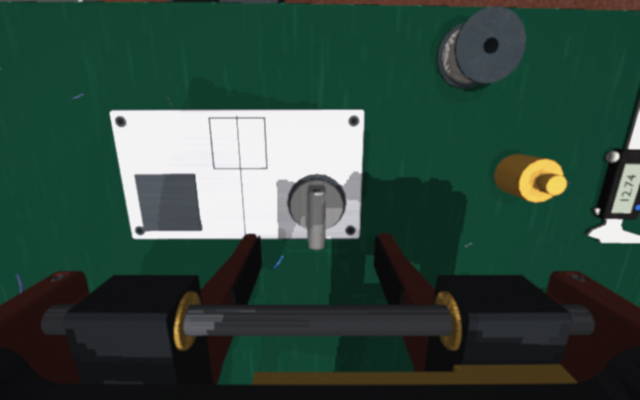

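The round support stands on the round pad at (317,205), roughly concentric. Next is the square support.

```bash
python3 -m jog '[[1,[3,-2,4.3],[0,0.03,0]],[1,[6,-2,8.6],[0,0.06,0]],[1,[9,-2,13],[0,0.075,0]],[1,[11.9,-2,17.2],[0,0.075,0]],[1,[11.9,-2,17.2],[0,0.075,0]],[1,[11.9,-2,17.2],[0,0.075,0]],[1,[11.9,-2,17.2],[0,0.075,0]]]';python3 - <<'E'
from h import *
plan([466,-274,16],-93.6); snap('wrist','w5.png');snap('top','t5.png')
im=load('w5');P=cloud(im)
cl(P,(240,120,400,330),50,60,'ridge'); cl(P,(240,120,400,330),7,14,'foot')
t=load('t5');P=cloud(t); cl(P,(395,250,426,282),48,62,'ss ridge top');cl(P,(320,190,380,240),60,75,'placed ridge'); cl(P,(320,190,380,240),19,27,'placed foot')
plan([466,-274,16],-93.6)
E
```

```text
t: 6.9
ee_pos: [463.4, -272.9, 146.9]
orientation: [-0.069, -2.19, 2.188]
ft_force: [0.8, 0.4, -0.0]
width: 87.8
t 6.90 pos [ 463.4 -272.9  146.9] F [ 0.8  0.4 -0. ] w 87.8 q6 1.08 | shift cm [-0.27, 13.09, 0.1] turn [0.001, -0.001, 0.001] zaxis -93.64
ridge 476 [ 466.8 -276.4   55.1] rect [ 466.2 -276.3] [ 7.4 48.9] 86.6 dir 176.5
foot 2496 [ 431.4 -306.3   10.2] rect [ 405.9 -305.8] [172.9 109.6] 0.7 dir -150.4h.py:43: RuntimeWarning: Mean of empty slice.
  r=cv2.minAreaRect(q[:,:2].astype(np.float32)); d=np.linalg.svd(q[:,:2]-q[:,:2].mean(0),full_matrices=False)[2][0]
  ret = um.true_divide(
Traceback (most recent call last):
  File "h.py", line 43, in cl
    r=cv2.minAreaRect(q[:,:2].astype(np.float32)); d=np.linalg.svd(q[:,:2]-q[:,:2].mean(0),full_matrices=False)[2][0]
                                                     ~~~~~~~~~~~~~~~~~~~~~~~~~~~~~~~~~~~~~~~~~~~~~~~~~~~~~~~~~~~~~^^^
IndexError: index 0 is out of bounds for axis 0 with size 0
```

View pics/w5.png

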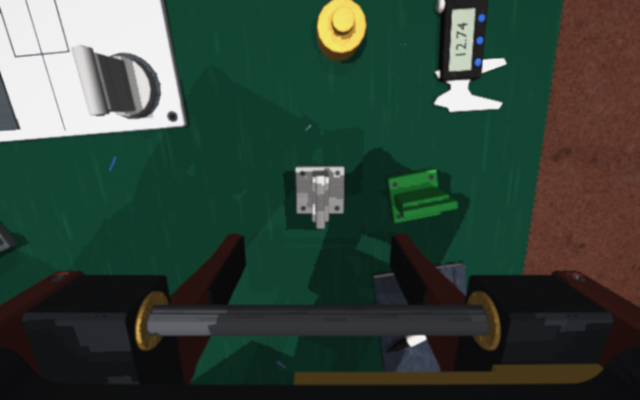

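View pics/t5.png

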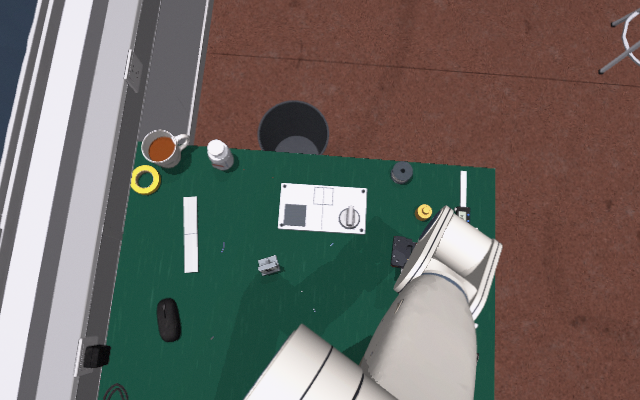

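The square-footed support is at (320,192), and its ridge and web are as described. The green look-alike to its right at (422,196) is close, so I use a narrower opening.

```bash
python3 - <<'E'
from h import *
t=load('t5');P=cloud(t); cl(P,(320,190,380,240),60,75,'placed ridge'); cl(P,(320,190,380,240),19,27,'placed foot')
im=load('w5'); print(onplane(im,[(390,180),(397,220)],8).round(1))
plan([466.3,-275.3,16],-93.6)
E
```

```text
placed ridge 98 [578.5 -98.6  65.9] rect [578.5 -97.9] [49.7 13.4] 3.4 dir -178.8
placed foot 150 [579.3 -98.1  22.5] rect [598.  -89.3] [ 92.9 122.7] 17.9 dir -93.6
[[ 471.4 -350.3    8. ]
 [ 426.4 -358.2    8. ]]
t 7.00 pos [ 464.  -272.3  147.1] F [0.  0.3 0.5] w 87.6 q6 1.08 | shift cm [-0.25, 13.11, 0.29] turn [0.0, 0.001, 0.0] zaxis -93.53
```

```bash
python3 -m jog '[[0.5,[-0.25,1,0.29],[0,0,0]],[0.5,[-0.25,3,0.29],[0,0,0]],[0.5,[-0.25,5,0.29],[0,0,0]],[0.5,[-0.25,7,0.29],[0,0,0]],[0.5,[-0.25,10,0.29],[0,0,0]],[0.5,[-0.25,12.3,0.29],[0,0,0]],[0.5,[-0.25,13.1,0.29],[0,0,0]],[0.5,[-0.25,13.1,0.29],[0,0,0]]]';python3 -c "
from h import *
plan([466.3,-275.3,16],-93.6)"
```

```text
t: 7.8
ee_pos: [465.2, -275.6, 15.0]
orientation: [-0.065, -2.19, 2.187]
ft_force: [0.1, 0.0, 0.1]
width: 44.2
t 7.80 pos [ 465.2 -275.6   15. ] F [0.1 0.  0.1] w 44.2 q6 1.08 | shift cm [-0.11, -0.1, -0.04] turn [0.001, 0.001, 0.002] zaxis -93.55
```

```bash
python3 -m jog '[[0,[-0.1,-0.1,0],[0,0,0]],[0,[-0.1,-0.1,0],[0,0,0]],[0,[-0.1,-0.1,0],[0,0,0]],[0,[-0.1,-0.1,0],[0,0,0]],[0,[-0.1,-0.1,0],[0,0,0]],[0,[-0.1,-0.1,0],[0,0,0]]]';python3 -c "
from h import *
plan([466.3,-275.3,120],-93.6)"; python3 -m jog '[[0,[0,-2,0],[0,0,0]],[0,[0,-6,0],[0,0,0]],[0,[0,-10,0],[0,0,0]],[0,[0,-10,0],[0,0,0]]]';python3 -c "
from h import *
plan([577.8,49.6,115],-89.3)"
```

```text
t: 8.4
ee_pos: [467.0, -276.8, 18.3]
orientation: [-0.071, -2.189, 2.19]
ft_force: [-0.0, 2.0, 6.5]
width: 15.7
t 8.40 pos [ 467.  -276.8   18.3] F [-0.   2.   6.5] w 15.7 q6 1.08 | shift cm [0.07, -10.17, -0.14] turn [-0.0, -0.001, -0.001] zaxis -93.63
t: 8.8
ee_pos: [469.2, -278.5, 122.0]
orientation: [-0.078, -2.188, 2.198]
ft_force: [1.7, -0.4, -2.6]
width: 16.1
t 8.80 pos [ 469.2 -278.5  122. ] F [ 1.7 -0.4 -2.6] w 16.1 q6 1.08 | shift cm [-8.76, 0.63, -33.44] turn [-0.004, -0.075, -0.007] zaxis -93.62
```

```bash
python3 -m jog '[[0,[-1.5,0.7,-5],[0,-0.012,0]],[0,[-2.7,0.7,-10],[0,-0.025,0]],[0,[-4,0.7,-15],[0,-0.04,0]],[0,[-5.2,0.7,-20],[0,-0.05,0]],[0,[-6.5,0.7,-25],[0,-0.06,0]],[0,[-7.6,0.7,-29],[0,-0.073,0]],[0,[-8.7,0.7,-33.4],[0,-0.073,0]],[0,[-8.7,0.7,-33.4],[0,-0.073,0]]]'; python3 -m jog '[[0,[0,0,0],[0,0,0]],[0,[0,0,0],[0,0,0]]]'; python3 -c "
from h import *
plan([577.8,49.6,115],-89.25); snap('wrist','w6.png');plan([577.8,49.6,115],-89.25)"
```

```text
t: 9.6
ee_pos: [575.5, 55.8, 109.4]
orientation: [-0.016, 2.215, -2.213]
ft_force: [1.2, -0.7, -2.8]
width: 15.5
t: 9.8
ee_pos: [573.2, 50.2, 109.4]
orientation: [-0.013, 2.217, -2.218]
ft_force: [-0.1, 0.5, -3.4]
width: 15.4
t 9.80 pos [573.2  50.2 109.4] F [-0.1  0.5 -3.4] w 15.4 q6 1.63 | shift cm [-0.45, -0.56, 0.06] turn [-0.0, -0.004, 0.002] zaxis -89.46
t 9.85 pos [573.4  49.8 109.7] F [-0.6  0.1 -2.5] w 15.9 q6 1.63 | shift cm [-0.43, -0.53, 0.02] turn [-0.0, -0.005, 0.002] zaxis -89.52
```

View pics/w6.png

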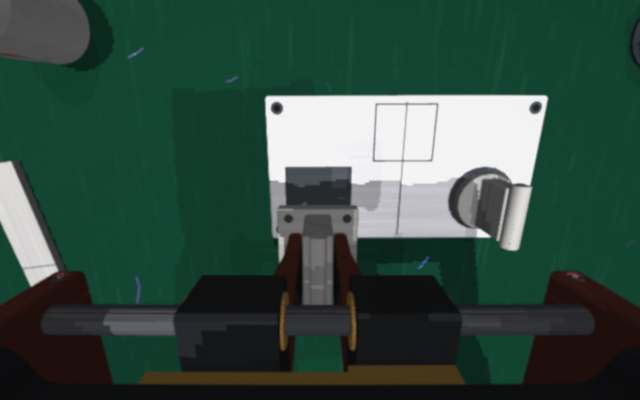

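The held support is upright at (317,235) just over the square pad (318,187). I measure the held foot relative to the TCP.

```bash
python3 - <<'E'
from h import *
im=load('w6'); P=cloud(im)
q=P[207:240,285:350].reshape(-1,3); q=q[q[:,2]>60]; print(np.histogram(q[:,2],bins=np.arange(90,120,2)))
z=np.median(q[(q[:,2]>95)&(q[:,2]<112)][:,2]); print('foot top z',z)
print(onplane(im,[(278,207),(358,208),(288,218),(347,218)],z).round(1))
print('pad',onplane(im,[(286,168),(351,168),(286,200),(351,200)],12).round(1), 'round foot',onplane(im,[(450,200),(485,170),(482,227)],22).round(1))
print('plate corners',onplane(im,[(267,97),(545,97)],10).round(1))
E
```

```text
(array([  0,   0,   0,  46,  88, 986, 133,  26,  33,  34,  59,  62,  71,
        75]), array([ 90,  92,  94,  96,  98, 100, 102, 104, 106, 108, 110, 112, 114,
       116, 118]))
foot top z 101.29366329538144
[[597.4  73.3 101.3]
 [597.2  24.7 101.3]
 [590.4  67.4 101.3]
 [590.7  31.2 101.3]]
pad [[605.6  77.5  12. ]
 [606.1  19.6  12. ]
 [575.9  78.1  12. ]
 [576.4  18.3  12. ]] round foot [[ 580.1  -68.2   22. ]
 [ 607.2  -94.7   22. ]
 [ 554.8 -101.    22. ]]
plate corners [[ 665.3   92.3   10. ]
 [ 667.8 -142.    10. ]]
```

```bash
python3 -m jog '[[0,[-0.45,3,0],[0,-0.004,0]],[0,[-0.45,5.5,0],[0,-0.004,0]],[0,[-0.45,7.2,0],[0,-0.004,0]],[0,[-0.45,7.2,0],[0,-0.004,0]],[0,[-0.45,7.2,0],[0,-0.004,0]],[0,[-0.45,7.2,0],[0,-0.004,0]]]';python3 -c "
from h import *
plan([578,49.5,30.5],-89.25)"
```

```text
t: 10.45
ee_pos: [579.7, 50.5, 39.5]
orientation: [-0.012, 2.214, -2.214]
ft_force: [0.5, 0.1, -3.2]
width: 16.0
t 10.45 pos [579.7  50.5  39.5] F [ 0.5  0.1 -3.2] w 16.0 q6 1.62 | shift cm [0.17, 0.9, 0.1] turn [0.0, -0.0, -0.002] zaxis -89.27
```

```bash
python3 -m jog '[[0,[0,0,0],[0,0,0]],[0,[0,0,0],[0,0,0]]]';python3 -m jog '[[0,[0,0,0],[0,0,0]]]';python3 -c "
from h import *
plan([578,49.5,30.5],-89.25)"
```

```text
t: 10.65
ee_pos: [579.5, 51.1, 39.3]
orientation: [-0.013, 2.214, -2.214]
ft_force: [-0.5, -0.9, -1.9]
width: 15.5
t: 10.75
ee_pos: [579.3, 51.2, 39.0]
orientation: [-0.014, 2.214, -2.214]
ft_force: [0.1, -0.3, -3.4]
width: 15.5
t 10.75 pos [579.3  51.2  39. ] F [ 0.1 -0.3 -3.4] w 15.5 q6 1.62 | shift cm [0.13, 0.85, 0.17] turn [0.0, 0.001, -0.001] zaxis -89.21
```

```bash
python3 -m jog '[[0,[0.1,0.4,0.15],[0,0,0]],[0,[0.1,0.75,0.15],[0,0,0]],[0,[0.1,0.85,0.15],[0,0,0]],[0,[0.1,0.88,0.15],[0,0,0]],[0,[0.1,0.88,0.15],[0,0,0]]]';python3 -c "
from h import *
plan([578,49.5,30.5],-89.25)"
```

```text
t: 11.25
ee_pos: [577.7, 49.6, 30.3]
orientation: [-0.016, 2.215, -2.215]
ft_force: [-3.9, -1.3, 8.7]
width: 15.9
t 11.25 pos [577.7  49.6  30.3] F [-3.9 -1.3  8.7] w 15.9 q6 1.62 | shift cm [-0.03, -0.02, 0.01] turn [-0.0, 0.001, 0.001] zaxis -89.2
```

```bash
python3 -m jog '[[0.3,[0,0,0],[0,0,0]],[0.5,[0,0,0],[0,0,0]],[0.5,[0,0,0],[0,0,0]],[0.6,[0,0,0],[0,0,0]],[0.8,[0,-1,0],[0,0,0]],[1,[0,-5,0],[0,0,0]],[1,[0,-10,0],[0,0,0]],[1,[0,-12,0],[0,0,0]]]'; python3 -c "
from h import *
snap('wrist','w7.png');plan([504,331,150],-81.2)"
```

```text
t: 12.05
ee_pos: [580.2, 49.8, 154.4]
orientation: [-0.009, 2.212, -2.211]
ft_force: [0.7, -0.3, 1.2]
width: 76.3
t 12.10 pos [581.3  49.9 156.3] F [ 1.2 -0.3  1.7] w 80.1 q6 1.62 | shift cm [7.35, 0.58, -28.22] turn [-0.0, -0.14, -0.009] zaxis -89.21
```

View pics/w7.png

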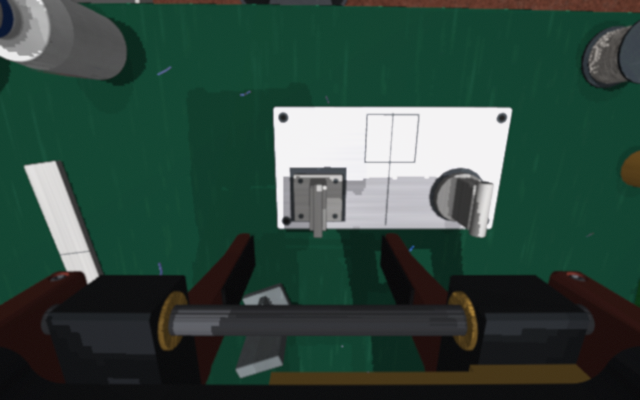

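The square support stands on the square pad at (318,195), with the pad margin visible all round. On to the bar.

```bash
python3 -m jog '[[1,[1.2,0,-4.7],[0,-0.02,0]],[1,[2.4,0,-9.4],[0,-0.05,0]],[1,[3.7,0,-14],[0,-0.08,0]],[1,[5,0.3,-19],[0,-0.11,0]],[1,[6.2,0.5,-24],[0,-0.14,0]],[1,[7.35,0.6,-28.2],[0,-0.14,0]],[1,[7.35,0.6,-28.2],[0,-0.14,0]],[1,[7.35,0.6,-28.2],[0,-0.14,0]]]';python3 -m jog '[[1,[7.35,0.6,-28.2],[0,-0.14,0]]]' >/dev/null; python3 - <<'E'
from h import *
plan([504,331,150],-81.2)
E
```

```text
t: 12.9
ee_pos: [499.9, 331.3, 143.5]
orientation: [-0.168, 2.14, -2.141]
ft_force: [0.2, -0.5, -0.8]
width: 87.6
t 13.00 pos [482.6 372.4 142.6] F [ 1.1  0.4 -0. ] w 87.2 q6 1.92 | shift cm [-0.87, -0.73, 4.58] turn [-0.002, 0.136, 0.0] zaxis -73.39
```

```bash
python3 -m jog '[[1,[-0.8,-0.5,4.5],[0,0.136,0]],[1,[-0.8,-0.5,4.5],[0,0.136,0]],[1,[-0.8,-0.5,4.5],[0,0.136,0]],[1,[-0.8,-0.5,4.5],[0,0.136,0]],[1,[-0.8,-0.5,4.5],[0,0.136,0]]]'; python3 - <<'E'
from h import *
plan([504,331,150],-81.2); im=snap('wrist','w8.png')
E
```

```text
t: 13.5
ee_pos: [501.8, 334.7, 147.5]
orientation: [-0.168, 2.14, -2.14]
ft_force: [-0.1, -0.6, 0.0]
width: 87.1
t 13.50 pos [501.8 334.7 147.5] F [-0.1 -0.6  0. ] w 87.1 q6 1.98 | shift cm [-0.16, -0.25, 0.4] turn [0.0, 0.003, 0.0] zaxis -81.04
```

View pics/w8.png

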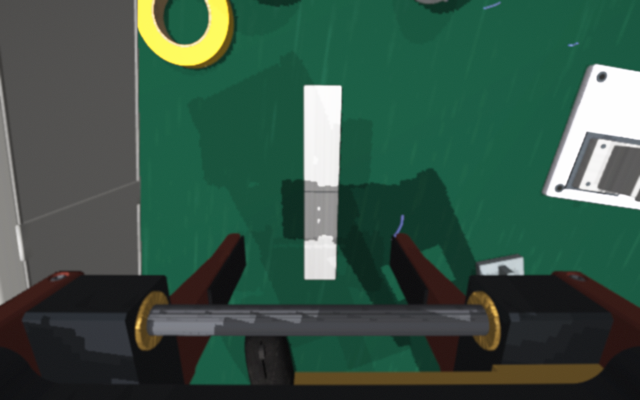

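```bash
python3 - <<'E'
from h import *
im=load('w8');P=cloud(im)
for p in [(120,150),(132,190),(60,200),(60,260),(20,150)]: print(p,P[p[1],p[0]].round(0))
W=blob(im,(0,0,95),(179,60,255),(285,75,355,285),8,'bar')
r=cv2.minAreaRect(W);print(cv2.boxPoints(r).round(1).tolist())
print('mid line',onplane(im,[(305,191),(340,191)],8).round(1), 'ends',onplane(im,[(304,86),(341,86),(305,279),(336,279)],8).round(1))
E
```

```text
(120, 150) [524. 511.  53.]
(132, 190) [485. 508.  42.]
(60, 200) [498. 510. 120.]
(60, 260) [454. 510. 125.]
(20, 150) [534. 510. 143.]
bar px (303, 85, 39, 195) rect [503.  330.4] [210.6  37.6] 8.3 ell [507.4 331.2] [ 39.5 304.7]
[[396.0, 333.8999938964844], [401.5, 296.6000061035156], [609.9000244140625, 326.8999938964844], [604.5, 364.20001220703125]]
mid line [[500.7 347.    8. ]
 [506.4 310.4   8. ]] ends [[603.4 362.8   8. ]
 [608.9 327.8   8. ]
 [396.3 331.9   8. ]
 [401.9 296.3   8. ]]
```

```bash
python3 -c "
from h import *
plan([503.4,331,12],-81.4)"; python3 -m jog '[[1,[-0.16,4,0.35],[0,0,0]],[1,[-0.16,8,0.35],[0,0,0]],[1,[-0.16,11,0.35],[0,0,0]],[1,[-0.16,13,0.35],[0,0,0]],[1,[-0.16,13.5,0.35],[0,0,0]],[1,[-0.16,13.5,0.35],[0,0,0]],[1,[-0.16,13.5,0.35],[0,0,0]]]';python3 -c "
from h import *
plan([503.4,331,2.5],-81.4)"
```

```text
t 13.55 pos [501.8 334.9 147.5] F [-1.   0.3  0.3] w 88.1 q6 1.98 | shift cm [-0.1, 13.55, 0.41] turn [-0.0, 0.006, 0.0] zaxis -81.03
t: 14.25
ee_pos: [504.3, 332.8, 13.6]
orientation: [-0.167, 2.14, -2.138]
ft_force: [-0.7, 0.0, -0.4]
width: 87.8
t 14.25 pos [504.3 332.8  13.6] F [-0.7  0.  -0.4] w 87.8 q6 1.98 | shift cm [0.12, 1.11, 0.17] turn [0.001, 0.007, -0.001] zaxis -80.97
```

```bash
python3 -m jog '[[1,[0.1,0.6,0.12],[0,0.006,0]],[0.6,[0.1,1.1,0.12],[0,0.006,0]],[0.6,[0.1,1.1,0.12],[0,0.006,0]],[0.6,[0.1,1.1,0.12],[0,0.006,0]]]';python3 -c "
from h import *
plan([503.4,331,2.5],-81.4)"
```

```text
t: 14.65
ee_pos: [502.7, 331.2, 1.7]
orientation: [-0.163, 2.143, -2.142]
ft_force: [-0.3, -0.4, 0.4]
width: 67.4
t 14.65 pos [502.7 331.2   1.7] F [-0.3 -0.4  0.4] w 67.4 q6 1.98 | shift cm [-0.07, -0.08, 0.03] turn [0.0, 0.002, 0.0] zaxis -81.3
```

```bash
python3 -m jog '[[0,[-0.07,-0.05,0],[0,0,0]],[0,[-0.07,-0.05,0],[0,0,0]],[0,[-0.07,-0.05,0],[0,0,0]],[0,[-0.07,-0.05,0],[0,0,0]],[0,[-0.07,-0.05,0],[0,0,0]],[0,[-0.07,-0.05,0],[0,0,0]]]';python3 -c "
from h import *
plan([503.4,331,2.5],-81.4)";  python3 -m jog '[[0,[0,-3,0],[0,0,0]],[0,[0,-8,0],[0,0,0]],[0,[0,-12,0],[0,0,0]],[0,[0,-15,0],[0,0,0]],[0,[0,-15,0],[0,0,0]],[0,[0,-15,0],[0,0,0]]]'; python3 - <<'E'
from h import *
plan([578.8,-25.4,150],0.75); im=snap('wrist','w9.png'); snap('scene','s9.png')
E
```

```text
t: 15.25
ee_pos: [503.5, 331.3, 2.2]
orientation: [-0.163, 2.143, -2.142]
ft_force: [0.3, 1.3, 1.0]
width: 35.4
t 15.25 pos [503.5 331.3   2.2] F [0.3 1.3 1. ] w 35.4 q6 1.98 | shift cm [0.01, -0.03, 0.03] turn [0.0, 0.002, -0.0] zaxis -81.31
t: 15.85
ee_pos: [503.2, 331.1, 152.0]
orientation: [-0.163, 2.143, -2.142]
ft_force: [-0.2, 0.4, -2.6]
width: 35.7
t 15.85 pos [503.2 331.1 152. ] F [-0.2  0.4 -2.6] w 35.7 q6 1.98 | shift cm [-2.08, 0.19, 36.39] turn [-0.0, -1.432, -0.0] zaxis -81.3
```

View pics/w9.png

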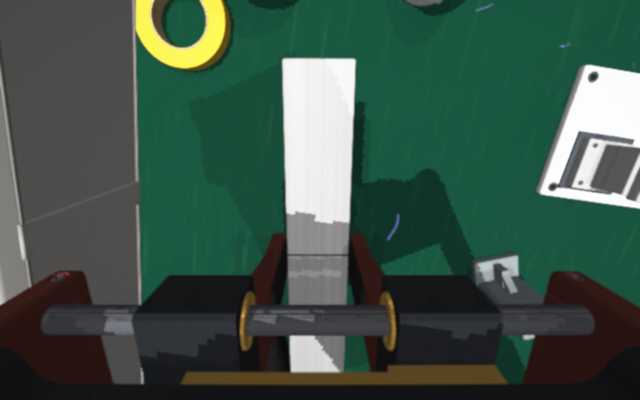

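View pics/s9.png

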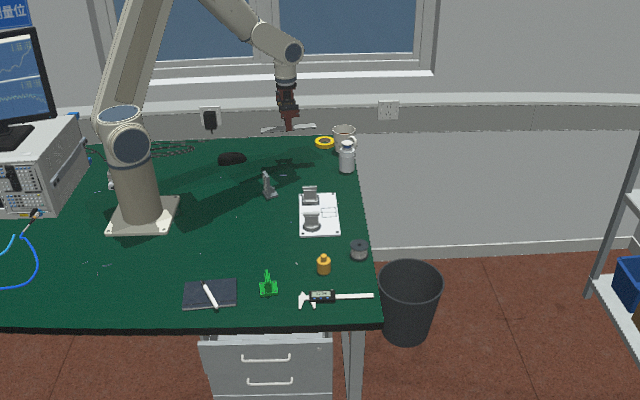

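The bar is held at its middle line (318,255) and looks level. The scene view shows both supports on their pads. Carrying it over now, turning by −1.43.

```bash
python3 -m jog '[[0,[-0.2,0,3],[0,-0.14,0]],[0,[-0.4,0,7],[0,-0.28,0]],[0,[-0.6,0,11],[0,-0.42,0]],[0,[-0.8,0,15],[0,-0.56,0]],[0,[-1,0,19],[0,-0.7,0]],[0,[-1.3,0,23],[0,-0.84,0]],[0,[-1.6,0,27],[0,-0.98,0]],[0,[-1.9,0,31],[0,-1.12,0]]]'; python3 - <<'E'
from h import *
plan([578.8,-25.4,150],0.75)
E
```

```text
t: 16.75
ee_pos: [567.9, 26.0, 149.9]
orientation: [-1.059, 1.425, -1.421]
ft_force: [0.7, 0.5, -1.6]
width: 35.4
t 16.75 pos [567.9  26.  149.9] F [ 0.7  0.5 -1.6] w 35.4 q6 0.32 | shift cm [4.61, -0.01, 2.53] turn [0.004, -0.306, 0.001] zaxis -16.8
```

```bash
python3 -m jog '[[0,[1.5,0,0.8],[0,-0.1,0]],[0,[3,0,1.7],[0,-0.2,0]],[0,[4.6,0,2.5],[0,-0.306,0]],[0,[4.6,0,2.5],[0,-0.306,0]],[0,[4.6,0,2.5],[0,-0.306,0]],[0,[4.6,0,2.5],[0,-0.306,0]]]'; python3 - <<'E'
from h import *
plan([578.8,-25.4,110],0.75); im=snap('wrist','w10.png');im=snap('top','t10.png')
E
```

```text
t: 17.35
ee_pos: [578.7, -22.9, 151.1]
orientation: [-1.213, 1.207, -1.204]
ft_force: [0.7, -0.2, -1.3]
width: 35.3
t 17.35 pos [578.7 -22.9 151.1] F [ 0.7 -0.2 -1.3] w 35.3 q6 -0.07 | shift cm [0.25, 4.11, 0.02] turn [0.002, -0.007, -0.0] zaxis 0.33
```

View pics/w10.png

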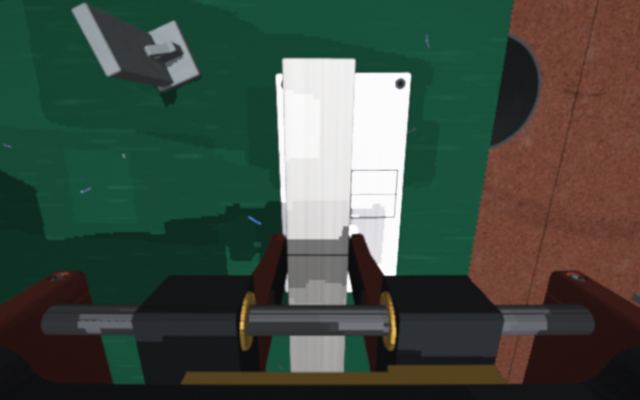

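View pics/t10.png

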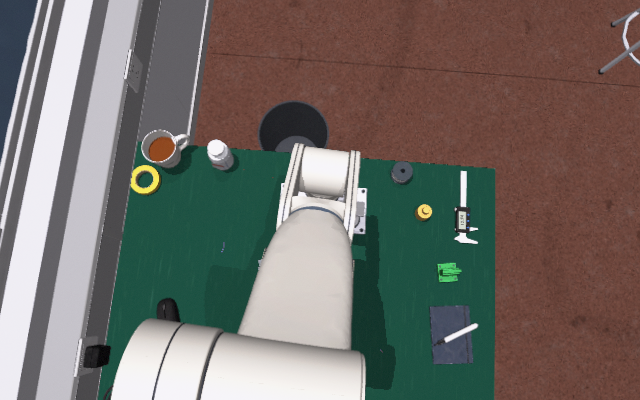

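The bar is turned across the plate, with its middle line at (318,255). I work out how far the middle line lies from the TCP and plan the descent.

```bash
python3 - <<'E'
from h import *
im=load('w10'); o=ctrl.get_obs(); p=o['ee_pos']; P=cloud(im)
print('TCP',p.round(1)); z=p[2]+6
print('mid',onplane(im,[(288,255),(349,255),(284,59),(355,59)],z).round(1), 'cloud z', P[100,320].round(1),P[200,320].round(1))
print('outline',onplane(im,[(351,170),(397,170),(396,217),(351,217),(374,193),(395,194)],10).round(1))
plan([578.8,-25.4,77],0.75)
E
```

```text
TCP [579.  -22.8 151.6]
mid [[561.1 -23.9 157.6]
 [596.6 -23.7 157.6]
 [561.5  80.4 157.6]
 [595.9  80.6 157.6]] cloud z [579.1  61.8 155.6] [579.5   9.7 158.1]
outline [[ 6.127e+02  1.000e-01  1.000e+01]
 [ 6.607e+02  4.000e-01  1.000e+01]
 [ 6.638e+02 -5.140e+01  1.000e+01]
 [ 6.147e+02 -5.170e+01  1.000e+01]
 [ 6.382e+02 -2.450e+01  1.000e+01]
 [ 6.607e+02 -2.550e+01  1.000e+01]]
t 17.45 pos [579.  -22.8 151.6] F [-0.  -1.6 -1.8] w 35.5 q6 -0.07 | shift cm [0.26, 7.46, -0.02] turn [0.001, -0.006, -0.0] zaxis 0.4
```

```bash
python3 - <<'E'
from h import *
for f in('w9','w10'):
    im=load(f);P=cloud(im); q=P[65:250,296:343].reshape(-1,3); q=q[(q[:,2]>140)&(q[:,2]<175)]
    A=np.c_[q[:,:2]-q[:,:2].mean(0),np.ones(len(q))]; s=np.linalg.lstsq(A,q[:,2],rcond=None)[0]; print(f,s[:2].round(4),s[2].round(1))
E
```

```text
w9 [-0.0009  0.0004] 157.9
w10 [-0.0029  0.0007] 157.0
```

```bash
python3 -m jog '[[0,[0.2,3,0],[0,-0.006,0]],[0,[0.2,6,0],[0,-0.006,0]],[0,[0.2,7.2,0],[0,-0.006,0]],[0,[0.2,7.2,0],[0,-0.006,0]],[0,[0.2,7.2,0],[0,-0.006,0]],[0,[0.2,7.2,0],[0,-0.006,0]],[0,[0.2,7.2,0],[0,-0.006,0]]]'; python3 - <<'E'
from h import *
plan([578.8,-24.9,69.5],0.75)
E
```

```text
t: 18.15
ee_pos: [580.3, -25.6, 81.4]
orientation: [-1.214, 1.198, -1.201]
ft_force: [0.4, 0.4, -2.4]
width: 35.7
t 18.15 pos [580.3 -25.6  81.4] F [ 0.4  0.4 -2.4] w 35.7 q6 -0.08 | shift cm [-0.07, 1.19, -0.16] turn [-0.002, -0.0, 0.0] zaxis 0.74
```

Bar level (slope under 0.003). Lowering onto the ridges.

```bash
python3 -m jog '[[0,[-0.07,0.3,-0.1],[0,0,0]],[0,[-0.07,0.6,-0.15],[0,0,0]],[0,[-0.07,0.9,-0.15],[0,0,0]],[0,[-0.07,1.05,-0.15],[0,0,0]],[0,[-0.07,1.1,-0.15],[0,0,0]],[0,[-0.07,1.1,-0.15],[0,0,0]]]'; python3 - <<'E'
from h import *
plan([578.8,-24.9,69.5],0.75)
E
```

```text
t: 18.75
ee_pos: [577.7, -24.9, 69.1]
orientation: [-1.216, 1.2, -1.199]
ft_force: [-2.1, -0.7, 1.8]
width: 35.5
t 18.75 pos [577.7 -24.9  69.1] F [-2.1 -0.7  1.8] w 35.5 q6 -0.08 | shift cm [-0.0, -0.04, 0.11] turn [0.001, -0.0, -0.0] zaxis 0.74
```

```bash
python3 -m jog '[[0,[0,-0.1,0.08],[0,0,0]],[0,[0,-0.1,0.08],[0,0,0]],[0,[0,-0.03,0.08],[0,0,0]],[0.5,[0,-0.03,0.08],[0,0,0]],[0.6,[0,-0.03,0.08],[0,0,0]],[0.8,[0,-0.03,0.08],[0,0,0]],[1,[0,-0.03,0.08],[0,0,0]],[1,[0,-4,0.08],[0,0,0]]]'; python3 -m jog '[[1,[0,-4,0],[0,0,0]],[1,[0,-8,0],[0,0,0]],[1,[0,-8,0],[0,0,0]],[1,[0,-8,0],[0,0,0]]]'; python3 - <<'E'
from h import *
plan([610.3,-300.5,150],0.75); snap('wrist','w11.png')
E
```

```text
t: 19.55
ee_pos: [575.2, -24.7, 105.2]
orientation: [-1.222, 1.207, -1.195]
ft_force: [0.0, -0.2, 0.6]
width: 72.1
t: 19.95
ee_pos: [579.2, -24.9, 190.1]
orientation: [-1.214, 1.198, -1.201]
ft_force: [-1.0, 0.2, -0.3]
width: 88.0
t 19.95 pos [579.2 -24.9 190.1] F [-1.   0.2 -0.3] w 88.0 q6 -0.08 | shift cm [27.59, 4.02, 2.74] turn [-0.002, -0.0, 0.0] zaxis 0.75
```

View pics/w11.png

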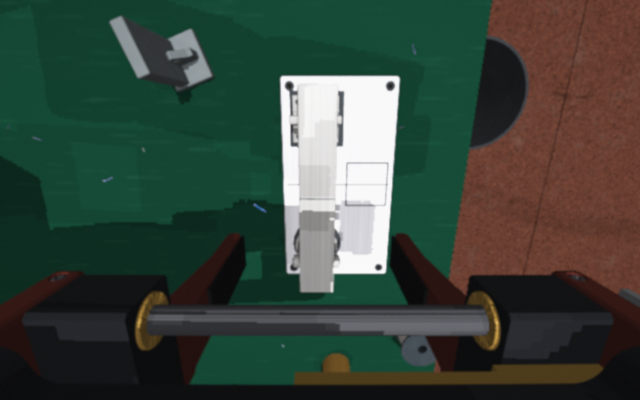

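The bar lies over both ridges, from (318,85) to (316,291), with the plate line at v≈184. I measure the bar and the plate line.

```bash
python3 - <<'E'
from h import *
im=load('w11'); P=cloud(im); q=cl(P,(290,75,350,300),70,82,'bar')
print(onplane(im,[(299,208),(336,208)],75).round(1), 'line',onplane(im,[(346,184),(387,184),(288,184)],10).round(1))
cv2.imwrite('pics/w11z.png',cv2.resize(im['color'][70:300,270:410,::-1],None,fx=4,fy=2.5,interpolation=cv2.INTER_CUBIC))
print('ends',onplane(im,[(299,84),(338,84),(300,292),(333,292)],75).round(1))
E
```

```text
bar 7659 [578.4 -14.8  75. ] rect [578.4 -25.6] [ 36.  209.6] 0.4 dir -89.6
[[560.9 -35.7  75. ]
 [597.5 -35.3  75. ]] line [[613.2 -25.6  10. ]
 [662.1 -25.   10. ]
 [544.  -26.5  10. ]]
ends [[ 561.4   78.7   75. ]
 [ 595.8   79.1   75. ]
 [ 561.4 -131.1   75. ]
 [ 597.2 -130.7   75. ]]
```

View pics/w11z.png

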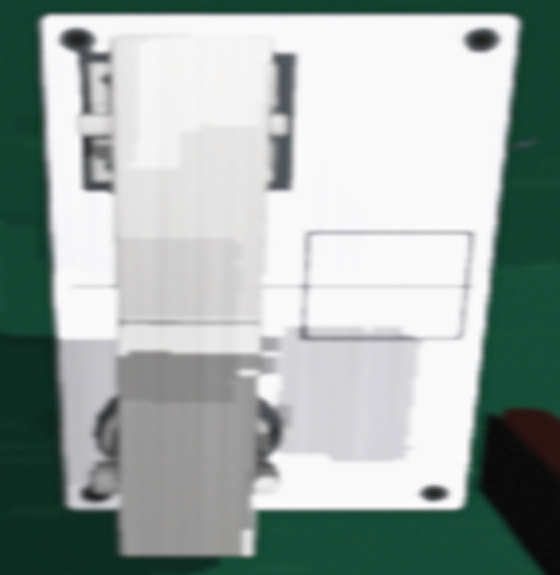

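The bar is centred at (578.4,−25.6), within 0.5 mm of the target. Weight next.

```bash
python3 -m jog '[[1,[4.6,0,0.5],[0,0,0]],[1,[9.2,1,1],[0,0,0]],[1,[13.8,2,1.5],[0,0,0]],[1,[18.4,3,2],[0,0,0]],[1,[23,3.5,2.7],[0,0,0]],[1,[27.6,4,2.7],[0,0,0]],[1,[27.6,4,2.7],[0,0,0]],[1,[27.6,4,2.7],[0,0,0]]]'; python3 -m jog '[[1,[0,0,0],[0,0,0]],[1,[0,0,0],[0,0,0]]]'; python3 - <<'E'
from h import *
plan([610.3,-300.5,150],0.75); im=snap('wrist','w12.png'); P=cloud(im)
cl(P,(200,80,440,330),50,62,'knob');cl(P,(280,120,360,330),36,44,'top')
E
```

```text
t: 20.8
ee_pos: [607.8, -300.9, 146.5]
orientation: [-1.215, 1.205, -1.198]
ft_force: [0.3, 0.2, 0.4]
width: 87.5
t: 21.0
ee_pos: [609.2, -298.9, 148.7]
orientation: [-1.216, 1.199, -1.198]
ft_force: [-0.3, 0.1, 0.5]
width: 87.9
t 21.00 pos [ 609.2 -298.9  148.7] F [-0.3  0.1  0.5] w 87.9 q6 -0.49 | shift cm [0.16, -0.13, 0.11] turn [0.001, 0.002, -0.001] zaxis 0.84
knob 311 [ 609.9 -301.2   57.4] rect [ 610.  -301.9] [16.4 17.1] 0.9 dir -92.9
top 951 [ 609.9 -299.7   40. ] rect [ 609.8 -302. ] [38.7 39. ] 74.6 dir -0.7
```

View pics/w12.png

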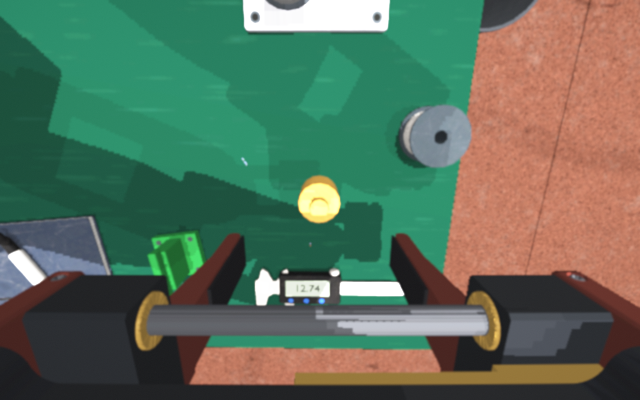

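The weight is at (320,200), with the spool well to the right. Descending.

```bash
python3 -m jog '[[1,[0.2,4,0.1],[0,0,0]],[1,[0.2,8,0.1],[0,0,0]],[1,[0.2,11,0.1],[0,0,0]],[1,[0.2,13,0.1],[0,0,0]],[1,[0.2,13.6,0.1],[0,0,0]],[1,[0.2,13.6,0.1],[0,0,0]],[0.6,[0.2,13.6,0.1],[0,0,0]],[0.6,[0.2,13.6,0.1],[0,0,0]]]'; python3 - <<'E'
from h import *
plan([610.3,-301,13],0.75)
E
```

```text
t: 21.85
ee_pos: [611.4, -302.9, 14.8]
orientation: [-1.215, 1.197, -1.201]
ft_force: [0.1, 0.1, -0.2]
width: 75.4
t 21.85 pos [ 611.4 -302.9   14.8] F [ 0.1  0.1 -0.2] w 75.4 q6 -0.49 | shift cm [-0.19, 0.18, -0.11] turn [-0.002, 0.0, 0.001] zaxis 0.76
```

```bash
python3 -m jog '[[0.3,[-0.15,0.18,-0.1],[0,0,0]],[0,[-0.15,0.18,-0.1],[0,0,0]],[0,[-0.15,0.18,-0.1],[0,0,0]],[0,[-0.15,0.18,-0.1],[0,0,0]],[0,[-0.15,0.18,-0.1],[0,0,0]],[0,[-0.15,0.18,-0.1],[0,0,0]]]'; python3 - <<'E'
from h import *
plan([610.3,-301,13],0.75)
E
python3 -m jog '[[0,[0,0,0],[0,0,0]],[0,[0,-2,0],[0,0,0]],[0,[0,-6,0],[0,0,0]],[0,[0,-10,0],[0,0,0]],[0,[0,-14,0],[0,0,0]],[0,[0,-14,0],[0,0,0]]]';  python3 - <<'E'
from h import *
plan([578.8,-25.6,150],0.75); im=snap('wrist','w13.png');P=cloud(im);o=ctrl.get_obs();z=o['ee_pos'][2]
cl(P,(270,180,370,330),z+28-1,z+28+12,'top')
cl(P,(270,180,370,340),z+42,z+52,'knob')
E
```

```text
t: 22.45
ee_pos: [609.7, -301.2, 11.5]
orientation: [-1.215, 1.199, -1.2]
ft_force: [0.8, 0.8, 1.7]
width: 39.2
t 22.45 pos [ 609.7 -301.2   11.5] F [0.8 0.8 1.7] w 39.2 q6 -0.49 | shift cm [-0.02, -0.15, 0.06] turn [-0.001, -0.0, 0.0] zaxis 0.74
t: 23.05
ee_pos: [612.1, -302.6, 156.9]
orientation: [-1.213, 1.192, -1.206]
ft_force: [0.2, -0.4, -3.0]
width: 39.1
t 23.05 pos [ 612.1 -302.6  156.9] F [ 0.2 -0.4 -3. ] w 39.1 q6 -0.49 | shift cm [-27.74, 0.55, -2.98] turn [-0.008, -0.0, 0.004] zaxis 0.75
top 3533 [ 611.8 -298.   185.7] rect [ 612.6 -302.2] [50.9 37.4] 1.5 dir 1.9
knob 1504 [ 612.  -300.   201.9] rect [ 612.4 -302.1] [46.1 21.3] 1.0 dir -175.7
```

View pics/w13.png

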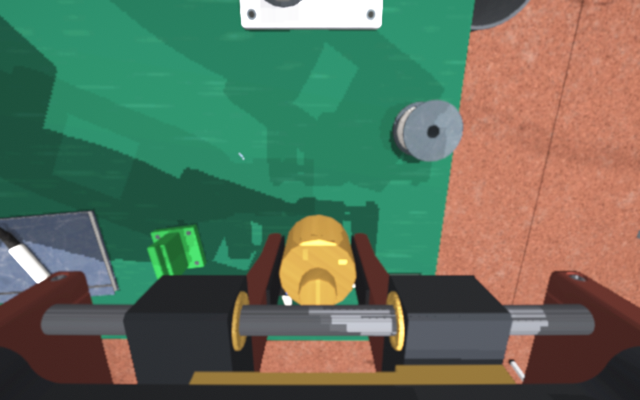

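The weight is held upright at (318,265). Carrying it over the bar's middle.

```bash
python3 -m jog '[[0,[-4.5,0.3,-0.5],[0,0,0]],[0,[-9,0.5,-1],[0,0,0]],[0,[-13.5,0.5,-1.5],[0,0,0]],[0,[-18,0.5,-2],[0,0,0]],[0,[-22.5,0.5,-2.5],[0,0,0]],[0,[-25.5,0.5,-3],[0,0,0]],[0,[-27.7,0.5,-3],[0,0,0]],[0,[-27.7,0.5,-3],[0,0,0]]]'; python3 -m jog '[[0,[0,0,0],[0,0,0]],[0,[0,0,0],[0,0,0]],[0,[0,0,0],[0,0,0]]]'; python3 - <<'E'
from h import *
plan([578.6,-25.6,110],0.75); im=snap('wrist','w14.png')
E
```

```text
t: 23.9
ee_pos: [573.5, -21.8, 143.9]
orientation: [-1.22, 1.201, -1.194]
ft_force: [0.7, -1.0, -3.4]
width: 39.8
t: 24.2
ee_pos: [575.5, -25.5, 145.7]
orientation: [-1.215, 1.201, -1.2]
ft_force: [0.1, -0.5, -3.3]
width: 39.1
t 24.20 pos [575.5 -25.5 145.7] F [ 0.1 -0.5 -3.3] w 39.1 q6 -0.08 | shift cm [0.02, 3.57, 0.32] turn [0.001, -0.001, 0.0] zaxis 0.67
```

View pics/w14.png

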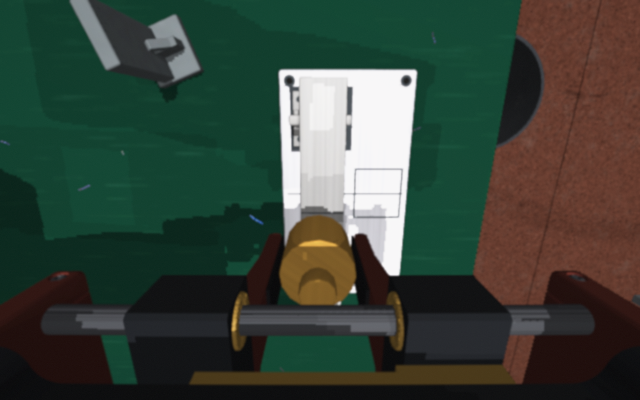

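```bash
python3 - <<'E'
from h import *
im=load('w14'); z=145.7
print(onplane(im,[(318,215)],z-11.5).round(1),onplane(im,[(318,241)],z+28.5).round(1), 'knob',onplane(im,[(318,305)],z+46.5).round(1))
print('barmid',onplane(im,[(302,213),(345,213)],75).round(1),'side',onplane(im,[(301,150),(348,150)],75).round(1))
im=load('w13'); print(onplane(im,[(318,215)],156.9-11.5).round(1),onplane(im,[(318,241)],156.9+28.5).round(1))
plan([578.6,-25.2,92],0.75)
E
```

```text
[[575.1  -7.9 134.2]] [[575.1  -7.8 174.2]] knob [[575.4 -31.6 192.2]]
barmid [[562.  -26.5  75. ]
 [597.9 -26.1  75. ]] side [[561.4  25.6  75. ]
 [598.3  26.   75. ]]
[[ 611.9 -285.   145.4]] [[ 611.5 -284.7  185.4]]
t 24.25 pos [575.5 -25.4 145.9] F [ 0.2 -0.7 -4.3] w 39.6 q6 -0.08 | shift cm [-0.02, 5.39, 0.31] turn [0.001, -0.001, 0.0] zaxis 0.67
```

```bash
python3 -m jog '[[0,[-0.15,2,0.2],[0,0,0]],[0,[-0.15,4,0.35],[0,0,0]],[0,[-0.15,4.9,0.35],[0,0,0]],[0,[-0.15,4.9,0.35],[0,0,0]],[0,[-0.15,4.9,0.35],[0,0,0]],[0,[-0.15,4.9,0.35],[0,0,0]],[0,[-0.15,4.9,0.35],[0,0,0]]]';  python3 - <<'E'
from h import *
plan([578.6,-24.2,88],0.75); im=snap('wrist','w15.png'); plan([578.6,-24.2,88],0.75)
E
```

```text
t: 24.95
ee_pos: [579.8, -23.0, 98.2]
orientation: [-1.214, 1.199, -1.2]
ft_force: [0.4, 0.1, -3.5]
width: 39.6
t 24.95 pos [579.8 -23.   98.2] F [ 0.4  0.1 -3.5] w 39.6 q6 -0.07 | shift cm [0.12, 1.02, -0.12] turn [-0.002, -0.0, 0.0] zaxis 0.74
t 25.00 pos [579.7 -23.   98.1] F [-0.1 -0.  -4. ] w 39.6 q6 -0.07 | shift cm [0.12, 1.01, -0.11] turn [-0.001, -0.0, 0.0] zaxis 0.74
```

View pics/w15.png

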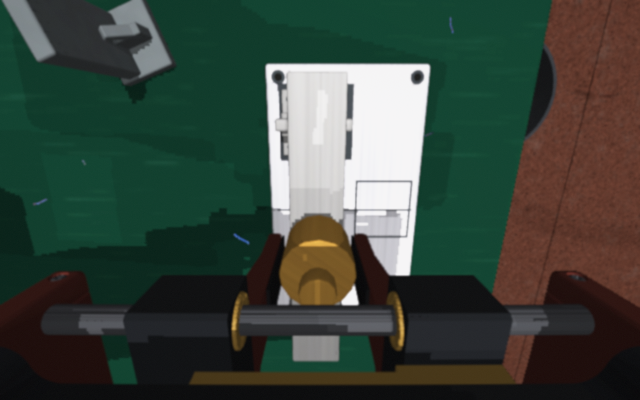

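```bash
python3 - <<'E'
from h import *
im=load('w15'); z=98.1
w=onplane(im,[(318,215),(282,262),(355,262)],z-11.5); print(w.round(1))
print('rim x',onplane(im,[(281,262),(355,262)],z+28.5).round(1))
print('bar',onplane(im,[(288,150),(349,150),(288,200),(346,200)],75).round(1),'line',onplane(im,[(273,209),(357,211),(410,210)],10).round(1),'end',onplane(im,[(289,72),(348,72)],75).round(1))
E
```

```text
[[579.5  -5.5  86.6]
 [556.3 -38.3  86.6]
 [604.2 -37.8  86.6]]
rim x [[560.8 -17.1 126.6]
 [598.2 -16.6 126.6]]
bar [[560.2  33.2  75. ]
 [598.4  33.7  75. ]
 [559.7   0.7  75. ]
 [597.8   1.2  75. ]] line [[539.7 -26.5  10. ]
 [614.9 -27.5  10. ]
 [662.4 -25.9  10. ]] end [[561.5  78.3  75. ]
 [595.9  78.7  75. ]]
```

```bash
python3 -m jog '[[0,[0.09,0.4,-0.05],[0,0,0]],[0,[0.09,0.8,-0.05],[0,0,0]],[0,[0.09,1.0,-0.05],[0,0,0]],[0,[0.09,1.08,-0.05],[0,0,0]],[0,[0.09,1.08,-0.05],[0,0,0]]]';  python3 - <<'E'
from h import *
plan([579.2,-23.9,86.7],0.75)
E
```

```text
t: 25.5
ee_pos: [578.5, -23.8, 86.4]
orientation: [-1.216, 1.2, -1.199]
ft_force: [-1.0, 0.2, -2.7]
width: 39.5
t 25.50 pos [578.5 -23.8  86.4] F [-1.   0.2 -2.7] w 39.5 q6 -0.07 | shift cm [0.01, -0.03, 0.07] turn [0.0, -0.0, -0.0] zaxis 0.74
```

```bash
python3 -m jog '[[0,[0,0.05,0.05],[0,0,0]],[0,[0,0.08,0.05],[0,0,0]],[0,[0,0.08,0.05],[0,0,0]]]';  python3 - <<'E'
from h import *
plan([579.2,-23.9,86.7],0.75)
E
```

```text
t: 25.8
ee_pos: [578.6, -23.8, 86.3]
orientation: [-1.216, 1.2, -1.199]
ft_force: [-5.1, -0.1, 7.2]
width: 39.8
t 25.80 pos [578.6 -23.8  86.3] F [-5.1 -0.1  7.2] w 39.8 q6 -0.07 | shift cm [0.01, -0.04, 0.06] turn [0.001, -0.0, -0.0] zaxis 0.75
```

```bash
python3 -m jog '[[0,[0,-0.06,0],[0,0,0]],[0.5,[0,-0.06,0],[0,0,0]],[0.6,[0,-0.06,0],[0,0,0]],[0.7,[0,-0.06,0],[0,0,0]],[0.9,[0,-0.06,0],[0,0,0]],[0.9,[0,-0.5,0],[0,0,0]],[0.9,[0,-4,0],[0,0,0]],[0.9,[0,-8,0],[0,0,0]]]'; python3 -m jog '[[0.9,[0,-2,0],[0,0,0]],[0.9,[0,-2,0],[0,0,0]],[0.9,[0,-2,0],[0,0,0]]]'; python3 - <<'E'
from h import *
plan([434,108,190],112); im=snap('wrist','w16.png'); snap('scene','s16.png')
P=cloud(im); cl(P,(285,150,355,330),110,120,'top');cl(P,(285,150,355,330),126,140,'knob'); cl(P,(285,60,355,230),70,80,'bar')
E
```

```text
t: 26.6
ee_pos: [578.0, -23.8, 165.4]
orientation: [-1.218, 1.202, -1.198]
ft_force: [-0.3, -0.4, -0.2]
width: 79.1
t: 26.9
ee_pos: [579.1, -23.8, 185.7]
orientation: [-1.215, 1.199, -1.2]
ft_force: [-0.9, -0.0, -0.6]
width: 79.1
t 26.90 pos [579.1 -23.8 185.7] F [-0.9 -0.  -0.6] w 79.1 q6 -0.07 | shift cm [-13.37, -0.44, -14.34] turn [-0.001, 1.2, -0.0] zaxis 0.75
top 1242 [578.9 -21.9 114.9] rect [579.1 -24.5] [38.9 38.7] 89.1 dir -1.3
knob 417 [578.9 -23.8 132.4] rect [579.  -24.7] [17.1 17.2] 41.0 dir -89.9
bar 3956 [578.   36.6  75.1] rect [578.1  12. ] [ 36.1 133.9] 0.3 dir -89.9
```

View pics/w16.png

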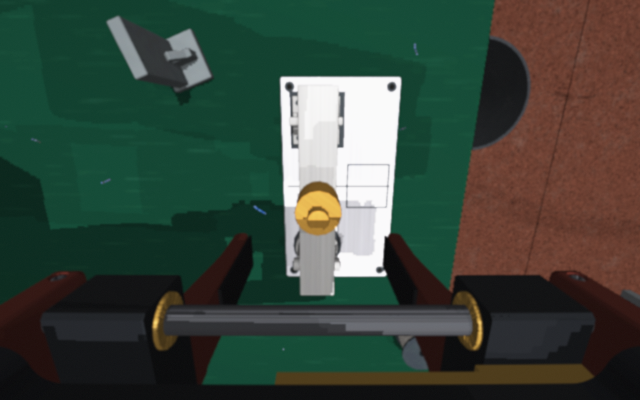

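View pics/s16.png

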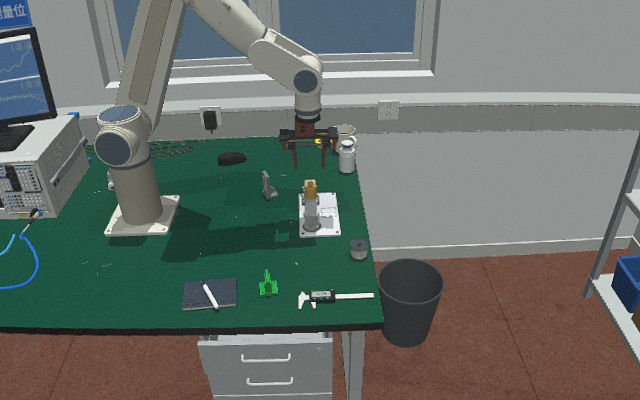

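The weight stands on the bar's middle at (317,208): wrist (579.0,−24.6) against the bar's middle at about (578.1,−26). Both scene bystanders are untouched. Next the scale.

```bash
python3 -m jog '[[0.9,[-1.6,-0.5,-2],[0,0.14,0]],[0.9,[-3.2,-0.5,-4],[0,0.28,0]],[0.9,[-5,-0.5,-6],[0,0.42,0]],[0.9,[-6.5,-0.5,-8],[0,0.56,0]],[0.9,[-8.5,-0.5,-10],[0,0.7,0]],[0.9,[-10.5,-0.5,-12],[0,0.84,0]],[0.9,[-12,-0.5,-14],[0,0.98,0]],[0.9,[-13,-0.5,-15],[0,1.12,0]]]'; python3 -c "
from h import *
plan([425.5,104.5,190],112.1)"
```

```text
t: 27.8
ee_pos: [424.8, 104.7, 189.2]
orientation: [-0.463, 1.968, -1.968]
ft_force: [0.8, -0.3, 0.4]
width: 79.1
t 27.80 pos [424.8 104.7 189.2] F [ 0.8 -0.3  0.4] w 79.1 q6 1.33 | shift cm [-0.05, -0.08, 0.05] turn [0.001, 0.073, 0.004] zaxis -63.71
```

```bash
python3 -m jog '[[1,[-0.05,2,0.05],[0,0.073,0]],[1,[-0.05,4,0.05],[0,0.073,0]],[1,[-0.05,4,0.05],[0,0.073,0]],[1,[-0.05,4,0.05],[0,0.073,0]],[1,[-0.05,4,0.05],[0,0.073,0]]]'; python3 - <<'E'
from h import *
plan([425.5,104.5,60],112.1); im=snap('wrist','w17.png'); P=cloud(im)
q=cl(P,(200,100,440,330),84,97,'edge'); 
E
```

```text
t: 28.3
ee_pos: [428.5, 104.0, 151.0]
orientation: [-0.397, 2.007, -2.007]
ft_force: [-0.2, 1.0, 0.8]
width: 87.6
t 28.30 pos [428.5 104.  151. ] F [-0.2  1.   0.8] w 87.6 q6 1.39 | shift cm [0.25, 9.1, -0.16] turn [0.0, 0.005, -0.0] zaxis -67.61
edge 890 [426.3 103.8  89.6] rect [425.7 103.4] [12.3 45.6] 21.7 dir -68.9
```

View pics/w17.png

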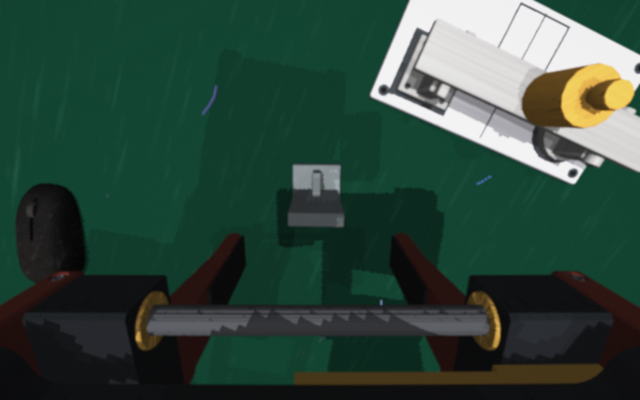

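The scale's upright is at (316,215), with the rib on the far (+x) side. Gripping it now.

```bash
python3 -c "
from h import *
plan([425.6,104,61],-68.2)"; python3 -m jog '[[1,[0.25,3,-0.05],[0,0.008,0]],[1,[0.25,5.5,-0.05],[0,0.008,0]],[1,[0.25,7.5,-0.05],[0,0.008,0]],[1,[0.25,8.9,-0.05],[0,0.008,0]],[0.8,[0.25,8.9,-0.05],[0,0.008,0]],[0.7,[0.25,8.9,-0.05],[0,0.008,0]],[0.7,[0.25,8.9,-0.05],[0,0.008,0]]]'; python3 -c "
from h import *
plan([425.6,104,61],-68.2)"
```

```text
t 28.35 pos [428.7 104.  151.2] F [-0.1  0.2 -0.4] w 87.8 q6 1.39 | shift cm [0.29, 9.02, -0.12] turn [-0.0, 0.01, -0.001] zaxis -67.62
t: 29.05
ee_pos: [426.5, 103.6, 62.7]
orientation: [-0.388, 2.011, -2.011]
ft_force: [1.0, 0.1, 1.3]
width: 67.0
t 29.05 pos [426.5 103.6  62.7] F [1.  0.1 1.3] w 67.0 q6 1.40 | shift cm [0.07, 0.17, -0.07] turn [-0.0, 0.002, -0.002] zaxis -68.07
```

```bash
python3 -m jog '[[0.6,[0.07,0.15,-0.05],[0,0.002,0]],[0.4,[0.07,0.15,-0.05],[0,0.002,0]],[0,[0.07,0.15,-0.05],[0,0.002,0]],[0,[0.07,0.15,-0.05],[0,0.002,0]],[0,[0.07,0.15,-0.05],[0,0.002,0]],[0,[0.07,0.15,-0.05],[0,0.002,0]]]'; python3 -c "
from h import *
plan([425.6,104,61],-68.2)";python3 -m jog '[[0,[0,0,0],[0,0,0]],[0,[0,0,0],[0,0,0]]]'; python3 -c "
from h import *
plan([425.6,104,61],-68.2)"; python3 -m jog '[[0,[0,-3,0],[0,0,0]],[0,[0,-7,0],[0,0,0]],[0,[0,-11,0],[0,0,0]],[0,[0,-14,0],[0,0,0]],[0,[0,-14,0],[0,0,0]],[0,[0,-14,0],[0,0,0]]]'; python3 - <<'E'
from h import *
plan([640,40,205],-89.25); im=snap('wrist','w18.png')
E
```

```text
t: 29.65
ee_pos: [425.1, 103.8, 60.5]
orientation: [-0.388, 2.013, -2.013]
ft_force: [-1.6, 0.9, 5.6]
width: 45.9
t 29.65 pos [425.1 103.8  60.5] F [-1.6  0.9  5.6] w 45.9 q6 1.40 | shift cm [-0.06, -0.05, -0.0] turn [-0.0, 0.0, -0.0] zaxis -68.18
t: 29.85
ee_pos: [425.1, 103.8, 60.6]
orientation: [-0.388, 2.013, -2.013]
ft_force: [-1.3, 0.4, 5.5]
width: 46.0
t 29.85 pos [425.1 103.8  60.6] F [-1.3  0.4  5.5] w 46.0 q6 1.40 | shift cm [-0.05, -0.04, 0.0] turn [-0.0, 0.0, -0.001] zaxis -68.18
t: 30.45
ee_pos: [424.6, 103.7, 200.0]
orientation: [-0.387, 2.013, -2.013]
ft_force: [0.3, -1.2, -2.8]
width: 46.0
t 30.45 pos [424.6 103.7 200. ] F [ 0.3 -1.2 -2.8] w 46.0 q6 1.40 | shift cm [-17.63, -0.49, 13.92] turn [0.0, 0.368, -0.001] zaxis -68.18
```

View pics/w18.png

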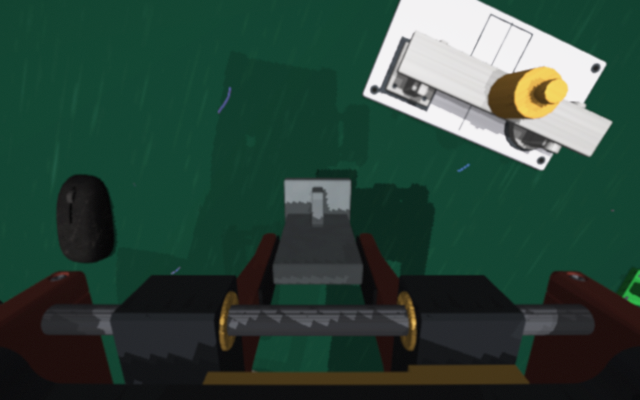

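The scale is held by its upright at (318,255), with its foot and rib on the far side. Carrying it high over the weight to above the outline.

```bash
python3 -c "
from h import *
plan([627.8,-24.8,228],-89.25)"
```

```text
t 30.50 pos [423.9 103.5 199.1] F [-0.3 -0.7 -1.9] w 45.9 q6 1.40 | shift cm [-14.16, -2.92, 19.49] turn [-0.0, 0.368, 0.002] zaxis -68.18
```

```bash
python3 -m jog '[[0,[-1,-2.5,1],[0,0.06,0]],[0,[-3.3,-3,4.5],[0,0.12,0]],[0,[-6,-3,8],[0,0.18,0]],[0,[-8.5,-3,12],[0,0.24,0]],[0,[-11.4,-3,15.7],[0,0.3,0]],[0,[-14.1,-2.9,19.5],[0,0.368,0]],[0,[-14.1,-2.9,19.5],[0,0.368,0]],[0,[-14.1,-2.9,19.5],[0,0.368,0]]]'; python3 -m jog '[[0,[0,0,0],[0,0,0]],[0,[0,0,0],[0,0,0]],[0,[0,0,0],[0,0,0]]]';  python3 - <<'E'
from h import *
plan([627.8,-24.8,150],-89.25); im=snap('wrist','w19.png')
E
```

```text
t: 31.3
ee_pos: [627.1, -25.5, 225.7]
orientation: [-0.019, 2.219, -2.218]
ft_force: [-1.0, 0.6, -2.0]
width: 45.7
t: 31.6
ee_pos: [627.5, -24.2, 229.2]
orientation: [-0.016, 2.215, -2.215]
ft_force: [0.5, -0.3, -2.4]
width: 45.9
t 31.60 pos [627.5 -24.2 229.2] F [ 0.5 -0.3 -2.4] w 45.9 q6 1.50 | shift cm [-0.04, 7.92, 0.06] turn [0.0, 0.001, 0.0] zaxis -89.2
```

View pics/w19.png

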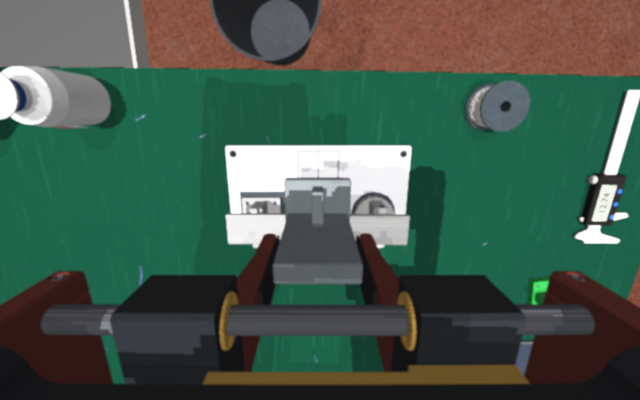

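```bash
python3 -m jog '[[0,[0,3,0.03],[0,0,0]],[0,[0,6.5,0.03],[0,0,0]],[0,[0,10,0.03],[0,0,0]],[0,[0,12.5,0.03],[0,0,0]],[0,[0,13.5,0.03],[0,0,0]],[0,[0,13.5,0.03],[0,0,0]],[0,[0,13.5,0.03],[0,0,0]]]'; python3 -m jog '[[0,[0,0,0],[0,0,0]],[0,[0,0,0],[0,0,0]],[0,[0,0,0],[0,0,0]]]';  python3 - <<'E'
from h import *
plan([627.8,-24.8,75],-89.25); im=snap('wrist','w20.png')
cv2.imwrite('pics/w20z.png',cv2.resize(im['color'][110:290,200:440,::-1],None,fx=3.3,fy=3.3,interpolation=cv2.INTER_CUBIC))
E
```

```text
t: 32.35
ee_pos: [629.1, -25.1, 95.5]
orientation: [-0.012, 2.214, -2.214]
ft_force: [0.8, -0.4, -2.1]
width: 46.0
t: 32.65
ee_pos: [628.8, -25.3, 95.2]
orientation: [-0.012, 2.214, -2.214]
ft_force: [-0.3, 0.5, -2.1]
width: 45.8
t 32.65 pos [628.8 -25.3  95.2] F [-0.3  0.5 -2.1] w 45.8 q6 1.50 | shift cm [0.1, 2.02, -0.05] turn [-0.0, -0.0, -0.002] zaxis -89.27
```

View pics/w20z.png

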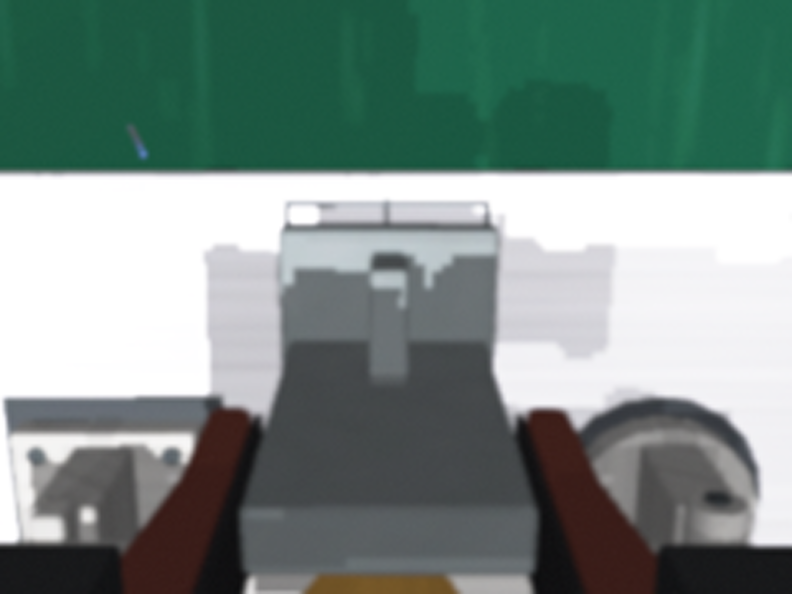

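The foot is just over the outline: outline back corners at (287,171) and (348,171), foot's back edge at (285.5,179) to (350,179). I compare both in world coordinates.

```bash
python3 - <<'E'
from h import *
im=load('w20')
a=onplane(im,[(287,171.2),(347.9,171.2),(317.3,174)],10);b=onplane(im,[(285.5,179.1),(350.3,179.1)],44.7)
print(a.round(1),b.round(1)); print('outline cy',a[:2,1].mean(),'foot cy',b[:,1].mean(),'dx to fit', a[:2,0].mean()-2-b[:,0].mean())
E
```

```text
[[ 6.608e+02  1.000e-01  1.000e+01]
 [ 6.614e+02 -5.180e+01  1.000e+01]
 [ 6.587e+02 -2.580e+01  1.000e+01]] [[661.2  -2.3  44.7]
 [661.8 -50.1  44.7]]
outline cy -25.849866467260945 foot cy -26.185626123753785 dx to fit -2.4458646973067744
```

```bash
python3 - <<'E'
from h import *
im=load('w20')
b=onplane(im,[(285.5,179.1),(350.3,179.1)],34.7);print(b.round(1),b[:,1].mean())
P=cloud(im); print(P[200,300].round(1),P[200,340].round(1),im['pose'][:3,3].round(1))
plan([626.9,-25,75],-89.25)
E
```

```text
[[659.1  -1.2  34.7]
 [659.7 -51.3  34.7]] -26.224460928650196
[645.5 -12.9  45.4] [645.8 -43.   45. ] [706.3 -25.4 257.6]
t 32.70 pos [628.7 -25.3  95. ] F [ 0.6 -0.2 -2.7] w 45.4 q6 1.50 | shift cm [0.18, 2.0, -0.03] turn [-0.0, -0.0, -0.001] zaxis -89.27
```

```bash
python3 -m jog '[[0,[0.03,1,-0.03],[0,0,0]],[0,[0.03,1.8,-0.03],[0,0,0]],[0,[0.03,2.1,-0.03],[0,0,0]],[0,[0.03,2.15,-0.03],[0,0,0]],[0,[0.03,2.15,-0.03],[0,0,0]],[0,[0.03,2.15,-0.03],[0,0,0]],[0,[0.03,2.15,-0.03],[0,0,0]]]';   python3 - <<'E'
from h import *
plan([628.4,-25,70.5],-89.25); im=snap('wrist','w21.png')
cv2.imwrite('pics/w21z.png',cv2.resize(im['color'][130:250,240:400,::-1],None,fx=5,fy=5,interpolation=cv2.INTER_CUBIC))
E
```

```text
t: 33.4
ee_pos: [628.2, -24.9, 73.0]
orientation: [-0.014, 2.215, -2.215]
ft_force: [0.5, -0.2, -1.8]
width: 46.0
t 33.40 pos [628.2 -24.9  73. ] F [ 0.5 -0.2 -1.8] w 46.0 q6 1.50 | shift cm [-0.02, 0.25, 0.01] turn [-0.0, -0.0, -0.001] zaxis -89.27
```

View pics/w21z.png

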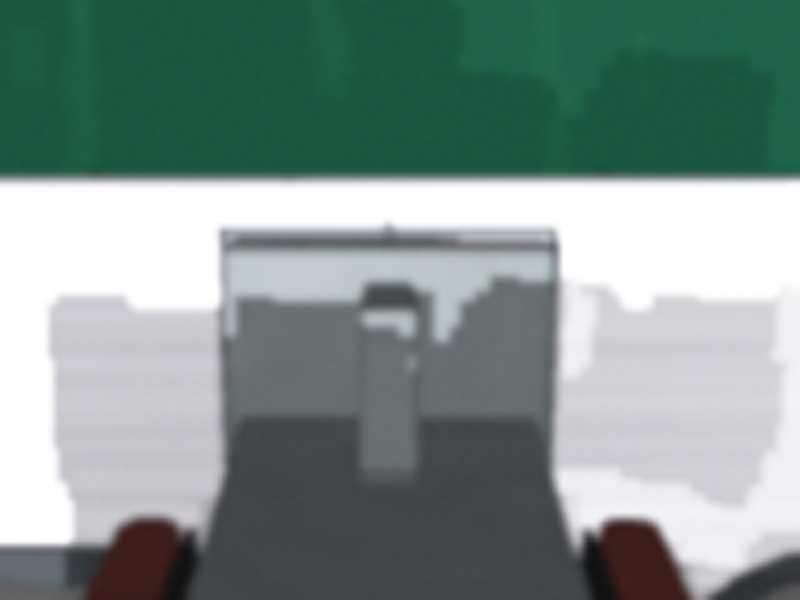

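The foot (u 224–556) sits inside the outline (u 221–557), with a gap of about 2 mm at the back. Lowering to contact.

```bash
python3 -m jog '[[0,[0,0.1,0],[0,0,0]],[0,[0,0.2,0],[0,0,0]],[0,[0,0.25,0],[0,0,0]],[0,[0,0.25,0],[0,0,0]],[0,[0,0.25,0],[0,0,0]]]';   python3 - <<'E'
from h import *
plan([628.4,-25,70.5],-89.25)
E
```

```text
t: 33.95
ee_pos: [628.1, -24.9, 70.6]
orientation: [-0.014, 2.215, -2.215]
ft_force: [-0.3, -0.3, 3.0]
width: 45.9
t 33.95 pos [628.1 -24.9  70.6] F [-0.3 -0.3  3. ] w 45.9 q6 1.50 | shift cm [-0.03, 0.01, 0.01] turn [-0.0, -0.0, -0.0] zaxis -89.27
```

```bash
python3 -m jog '[[0.55,[0,0,0],[0,0,0]],[0.6,[0,0,0],[0,0,0]],[0.7,[0,0,0],[0,0,0]],[0.75,[0,0,0],[0,0,0]],[0.75,[0,-1,0],[0,0,0]],[0.75,[0,-4,0],[0,0,0]],[0.75,[0,-8,0],[0,0,0]],[0.75,[0,-10,0],[0,0,0]]]'; python3 -m jog '[[0,[0,-2,0],[0,0,0]],[0,[0,-2,0],[0,0,0]],[0,[0,-2,0],[0,0,0]],[0,[0,-2,0],[0,0,0]],[0,[0,-2,0],[0,0,0]],[0,[0,-2,0],[0,0,0]],[0,[0,-2,0],[0,0,0]],[0,[0,-2,0],[0,0,0]]]';   python3 - <<'E'
from h import *
plan([628.2,-25,105],-89.25); im=snap('wrist','w22.png'); P=cloud(im); cl(P,(250,150,390,330),94,106,'edge'); cl(P,(270,150,370,280),15,25,'foot')
E
```

```text
t: 34.75
ee_pos: [629.5, -25.0, 174.0]
orientation: [-0.009, 2.213, -2.213]
ft_force: [0.8, 0.7, 0.4]
width: 65.8
t: 35.55
ee_pos: [627.8, -24.9, 189.8]
orientation: [-0.015, 2.215, -2.215]
ft_force: [-0.4, 0.5, -0.1]
width: 5.6
t 35.55 pos [627.8 -24.9 189.8] F [-0.4  0.5 -0.1] w 5.6 q6 1.50 | shift cm [-0.04, 8.48, 0.01] turn [0.0, -0.0, 0.001] zaxis -89.27
edge 756 [627.8 -25.6  99.7] rect [616.3 -25.6] [37.5 45.3] 0.6 dir -89.4
foot 1210 [633.5 -27.3  20.5] rect [619.5 -28.5] [ 82.4 118.8] 0.5 dir -108.2
```

View pics/w22.png

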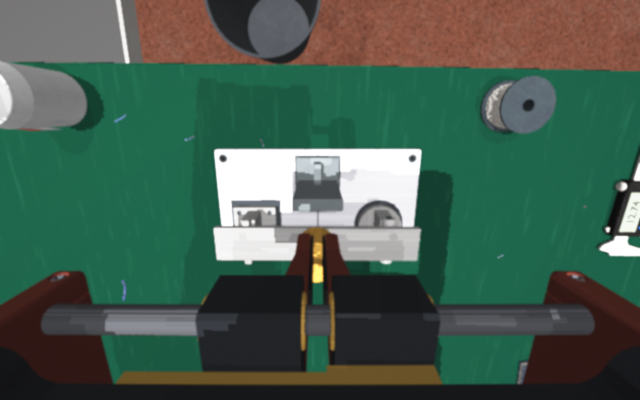

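The scale stands in the outline, top edge around (317,205), and nothing else has moved. Fingers are closed; now the press on the middle of the top edge.

```bash
python3 -m jog '[[0,[0,3,0],[0,0,0]],[0,[0,6,0],[0,0,0]],[0,[0,7.5,0],[0,0,0]],[0,[0,8.3,0],[0,0,0]],[0,[0,8.3,0],[0,0,0]],[0,[0,8.3,0],[0,0,0]],[0,[0,8.3,0],[0,0,0]]]'; python3 - <<'E'
from h import *
plan([628,-25,100],-89.25)
E
```

```text
t: 36.3
ee_pos: [628.9, -25.0, 108.5]
orientation: [-0.012, 2.214, -2.214]
ft_force: [-0.5, -1.2, -0.6]
width: 0.5
t 36.30 pos [628.9 -25.  108.5] F [-0.5 -1.2 -0.6] w 0.5 q6 1.50 | shift cm [0.09, 0.85, 0.0] turn [-0.0, -0.0, -0.002] zaxis -89.27
```

```bash
python3 -m jog '[[0,[0.08,0.3,0],[0,0,0]],[0,[0.08,0.5,0],[0,0,0]],[0,[0.08,0.65,0],[0,0,0]],[0,[0.08,0.75,0],[0,0,0]],[0,[0.08,0.8,0],[0,0,0]]]'; python3 - <<'E'
from h import *
plan([628,-25,100],-89.25)
E
python3 -m jog '[[0,[0,0.05,0],[0,0,0]],[0,[0,0.08,0],[0,0,0]],[0,[0,0.08,0],[0,0,0]]]'
```

```text
t: 36.8
ee_pos: [627.3, -24.9, 100.3]
orientation: [-0.014, 2.215, -2.215]
ft_force: [-3.8, 0.2, 13.1]
width: 0.5
t 36.80 pos [627.3 -24.9 100.3] F [-3.8  0.2 13.1] w 0.5 q6 1.50 | shift cm [-0.07, 0.03, 0.01] turn [-0.0, -0.0, -0.0] zaxis -89.26
t: 37.1
ee_pos: [627.5, -24.9, 100.3]
orientation: [-0.013, 2.214, -2.215]
ft_force: [-5.2, 1.1, 14.3]
width: 0.8
```

Pressed with about 14 N, and the top edge holds at z=100.3. I hold it briefly, lift away and check everything.

```bash
python3 -m jog '[[0,[0,0,0],[0,0,0]],[0,[0,0,0],[0,0,0]],[0,[0,0,0],[0,0,0]]]'; python3 -m jog '[[0,[0,-0.3,0],[0,0,0]],[0,[0,-2,0],[0,0,0]],[0,[0,-6,0],[0,0,0]],[0,[0,-10,0],[0,0,0]],[0,[0,-13,0],[0,0,0]],[0,[5,-13,0],[0,0,0]],[0,[10,-13,0],[0,0,0]],[0,[15,-13,0],[0,0,0]]]'; python3 -m jog '[[0,[5,0,0],[0,0,0]],[0,[8,0,0],[0,0,0]],[0,[8,0,0],[0,0,0]],[0,[8,0,0],[0,0,0]]]'; python3 - <<'E'
from h import *
plan([628,-25,100],-89.25)
im=snap('wrist','w23.png'); im=snap('top','t23.png'); s=snap('scene','s23.png')
cv2.imwrite('pics/s23z.png',cv2.resize(s['color'][120:280,230:400,::-1],None,fx=4,fy=3.7,interpolation=cv2.INTER_CUBIC))
cv2.imwrite('pics/t23z.png',cv2.resize(im['color'][130:290,200:460,::-1],None,fx=3,fy=3,interpolation=cv2.INTER_CUBIC))
E
```

```text
t: 37.4
ee_pos: [627.5, -25.0, 100.3]
orientation: [-0.013, 2.215, -2.215]
ft_force: [-5.6, 0.7, 15.2]
width: 0.4
t: 38.2
ee_pos: [475.4, -26.8, 228.3]
orientation: [-0.014, 2.215, -2.215]
ft_force: [0.0, -0.4, 0.8]
width: 0.3
t: 38.6
ee_pos: [397.7, -28.0, 228.9]
orientation: [-0.012, 2.214, -2.214]
ft_force: [1.5, -0.0, 0.6]
width: 1.0
t 38.60 pos [397.7 -28.  228.9] F [ 1.5 -0.   0.6] w 1.0 q6 1.46 | shift cm [-23.01, 12.94, -0.01] turn [-0.0, -0.001, -0.002] zaxis -89.28
```

View pics/w23.png

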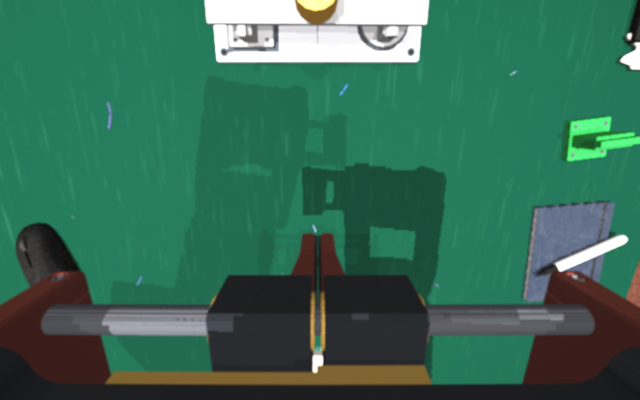

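View pics/s23z.png

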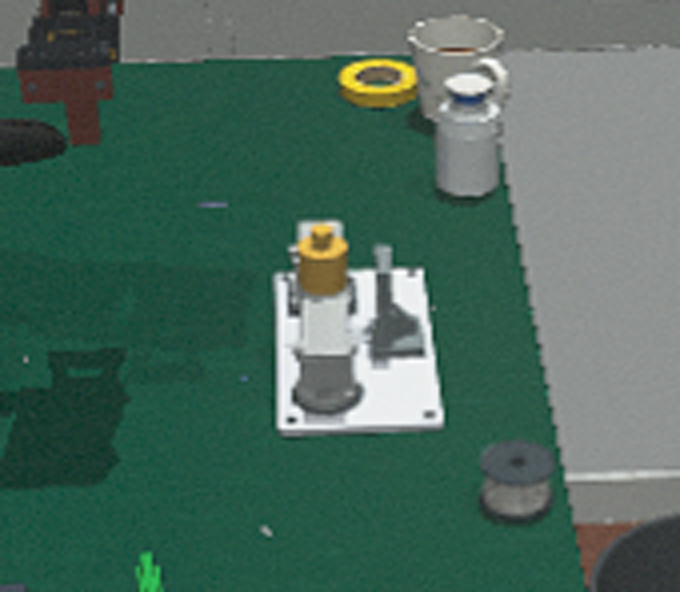

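View pics/t23z.png

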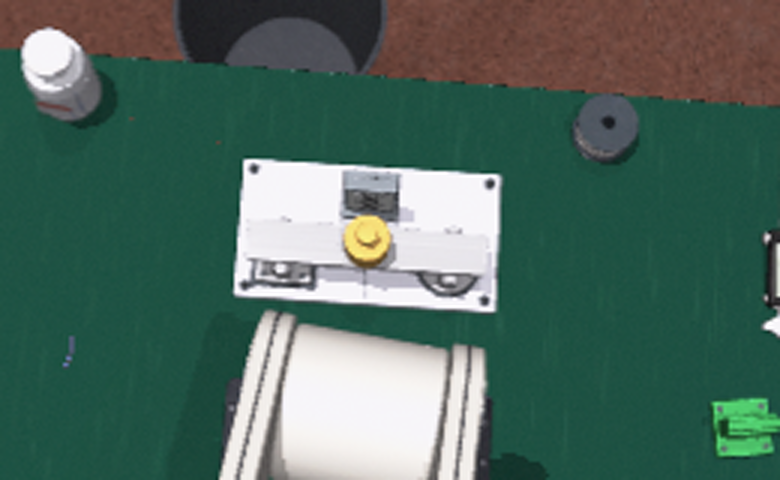

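```bash
python3 -m jog '[[0,[-5,0,0],[0,0,0]],[0,[-10,0,0],[0,0,0]],[0,[-15,0,0],[0,0,0]],[0,[-19,0,0],[0,0,0]],[0,[-19,0,0],[0,0,0]],[0,[-19,0,0],[0,0,0]],[0,[-19,0,0],[0,0,0]]]'; python3 - <<'E'
from h import *
im=snap('wrist','w24.png')
cv2.imwrite('pics/w24z.png',cv2.resize(im['color'][140:320,190:440,::-1],None,fx=3.2,fy=3.2,interpolation=cv2.INTER_CUBIC))
P=cloud(im); cl(P,(190,100,440,330),96,104,'scale edge');cl(P,(190,100,440,330),70,80,'bar');cl(P,(190,100,440,330),126,140,'knob');cl(P,(190,100,440,330),111,119,'wtop')
P=cloud(load('t23'));cl(P,(270,180,380,240),95,107,'T scale edge');cl(P,(270,180,380,240),70,82,'T bar');cl(P,(270,180,380,240),126,140,'T knob')
E
```

```text
t: 39.45
ee_pos: [586.1, -25.3, 227.6]
orientation: [-0.016, 2.216, -2.216]
ft_force: [-0.1, 1.0, -0.1]
width: 0.5
scale edge 642 [626.1 -25.5  99.9] rect [611.  -25.6] [47.6 45.3] 0.6 dir -88.7
bar 4992 [580.4 -25.7  75.1] rect [597.9 -25.9] [ 74.1 210.2] 0.8 dir -89.4
knob 296 [580.2 -25.3 132.6] rect [579.7 -25. ] [17.  16.8] 0.6 dir 177.1
wtop 916 [581.7 -25.3 115. ] rect [579.1 -25.5] [38.3 39.6] 89.8 dir 87.4
T scale edge 99 [620.5 -24.3 100.4] rect [598.4 -25.4] [76.1 44.4] 2.0 dir -179.4
T bar 917 [579.5 -23.8  75.3] rect [592.3 -23.9] [209.8  65.5] 89.4 dir -89.6
T knob 39 [579.5 -23.7 133.2] rect [580.1 -23.8] [15.4 16.2] 60.0 dir -53.0
```

View pics/w24z.png

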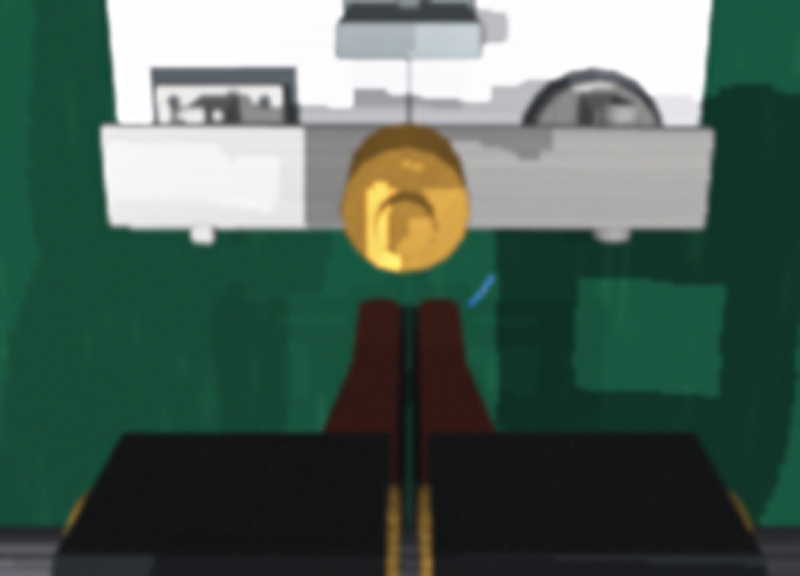

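The bar, weight and scale line up on the plate's centre line. I look at the scale's foot against the outline in the same picture.

```bash
python3 - <<'E'
from h import *
im=load('w24')
cv2.imwrite('pics/w24y.png',cv2.resize(im['color'][80:180,260:380,::-1],None,fx=6,fy=5.5,interpolation=cv2.INTER_CUBIC))
E
```

```text
(no output)
```

View pics/w24y.png

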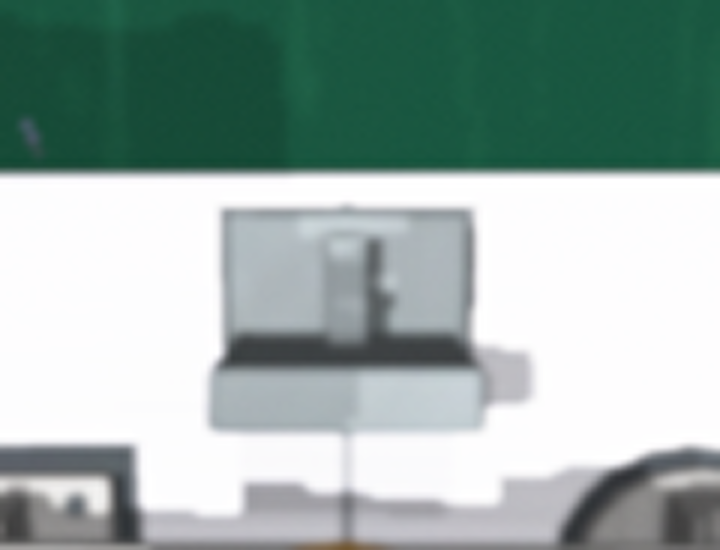

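The foot is symmetric on the centre line and covers the outline, with the outline's rear line just visible at its back edge. Everything stands free and the gripper is about 95 mm above the knob, so I hand in.

```bash
python3 -c "
from h import *
plan([586,-25,228],-89.25); print(ctrl.close_job())"
```

```text
t 39.50 pos [586.  -25.4 228. ] F [-0.7 -0.4 -0.2] w 0.6 q6 1.49 | shift cm [-0.0, -0.0, -0.04] turn [0.0, -0.0, 0.001] zaxis -89.27
the job is handed in; nothing more can be done
None
```

The bending test is set up as asked, in the order asked, and handed in at t = 39.5 s of the 144 s allowed. No verdict was reported. After its release I pressed the scale's top edge with the closed fingertips at about 14–15 N; it stayed at z = 100.3 mm and did not rock. The spool, the bottle and the green look-alike were left alone.

**Last checks:**
- **Bar:** measured right after placing, its centre was within about 0.5 mm of its place and it lay level at 75 mm; a look at the end gave the same height.
- **Weight:** it stands upright at the bar's middle. One view put it about 1 mm off in x and 1.5 mm off in y, a later view about 0.5 mm off in y.
- **Supports:** both showed a pad margin on the visible sides, with their ridges straight across the plate.
- **Scale:** just before touchdown the foot lay inside the outline with about 2 mm to spare behind. After the press it is on the centre line.

**Limits and one slip:**
- The wrist and top cameras disagree by about 1–2 mm in y, which is within the stated calibration.
- After the press, the camera angle hid most of the outline behind the scale's foot. I could only confirm its side-to-side position and the rear edge there, not the full margin.
- Once I repeated a move row by mistake near the bar. The arm went about 45 mm too far in free air, touched nothing, and I corrected it.

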